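Make the date coder ready and lay the cartons in its tray

TASK

Get the coder ready for today's batch: take yesterday's type bar (blue) out of the channel and put it in the small grey case with the blue lining, set today's bar (orange) into its place, type up, so that the spring follower clamps it against the end wall, slide the red keeper rail fully closed over it, and only after that turn the coder's selector to the green mark. Tip every carton that stands on the tray over towards the tray's fence so that it lies flat with its plain cream panel up, and slide each one along until its top end is square and fully home against the fence. Leave the filled cup of plums beside the tray where it is.

Things in the scene. Friction and masses are not known exactly. Their poses are not given: they have to be found in the camera images.
- tray: Fixed aluminium coding tray, 340 (x) x 282 mm (y), its top 6 mm above the table. Origin on the table under it; +y points to the fence across its end (32 mm high), x across; lips 14 mm high along both x sides; the -y end, 155 mm from the origin, is open. Blue lines mark places at x = -100, 0, 100 mm; cartons start standing there at y about -112 mm, within 10 mm and 0.1 rad.
- fence (a point): Middle of the fence's inner face, on the tray's top surface (117 mm from the tray's origin along +y). Axes as the tray's. A carton that is home has its top end on this plane.
- carton1: Slim closed plum-red carton, 42 x 54 x 190 mm, 0.2 to 0.33 kg; may be absent. Starts standing on end. Origin: centre of its bottom; z up its length; +x: broad side with the plain cream code panel (at the start it looks away from the fence); -x: side with the round pink picture; y across its 54 mm. Balance point 95 mm up: pushed low it slides, pushed above 150 mm it tips over.
- carton2: Slim closed plum-red carton, 42 x 54 x 190 mm, 0.2 to 0.33 kg; may be absent. Starts standing on end. Origin: centre of its bottom; z up its length; +x: broad side with the plain cream code panel (at the start it looks away from the fence); -x: side with the round pink picture; y across its 54 mm. Balance point 95 mm up: pushed low it slides, pushed above 150 mm it tips over.
- carton3: Slim closed plum-red carton, 42 x 54 x 190 mm, 0.2 to 0.33 kg; may be absent. Starts standing on end. Origin: centre of its bottom; z up its length; +x: broad side with the plain cream code panel (at the start it looks away from the fence); -x: side with the round pink picture; y across its 54 mm. Balance point 95 mm up: pushed low it slides, pushed above 150 mm it tips over.
- carton1_top (a point): Centre of the top end of carton1, 190 mm from its origin along its z; axes as the carton's. Absent with it.
- carton2_top (a point): Centre of the top end of carton2, 190 mm from its origin along its z; axes as the carton's. Absent with it.
- carton3_top (a point): Centre of the top end of carton3, 190 mm from its origin along its z; axes as the carton's. Absent with it.
- type_bar: Today's type bar, loose: steel, 56 (x) x 18 (y) x 20 mm (z), orange patches, a row of black rubber type along the top; 50 g. Origin: centre of its underside. It stands on the table, type up, and may go in the channel either way round. Grip it across its 18 mm: in the channel only its upper 14 mm stand clear of the walls.
- old_bar: Yesterday's type bar: as type_bar in size, mass and origin, but with blue patches. At the start it sits clamped in the channel, on the seat; it can be pulled straight up out of it once the rail is open.
- case_in (a point): Middle of the inner floor of the small grey open case with a blue lining, fixed on the table: inside 52 (x) x 84 mm (y), floor 4 mm and walls 16 mm above the table, 4 mm thick. Axes: y along its length.
- coder: Fixed date coder: pale console 165 (x) x 270 mm (y), deck 45 mm above the table; behind the deck (x > 38 mm) a grey housing with spools rises to 114 mm. Origin on the table under it; x to its back, y to its left. On the deck: the type channel along y (x = -30 mm) with the red keeper rail, and the black selector at its left.
- channel_seat (a point): Where the centre of the bar's underside belongs: on the channel's floor (deck height), on its centre line, 28 mm from the end wall's inner face. Axes as the coder's: +y along the channel to the end wall, -y to the follower. Channel 22 mm wide inside; side walls and end wall 6 mm high, the side walls 4 mm thick, the end wall 5 mm.
- follower_face (a point): Middle of the face of the brass spring follower (20 mm high, slides along the channel); moves with it. Empty, it rests 44 mm from the end wall, it yields 20 mm to -y and pushes to +y: 2 N at rest, 3.5 N with the bar in. Hold the bar more than 6 mm above the deck, press the follower back with its end by over 12 mm, let it down behind the end wall, let go: it is clamped.
- rail (a joint): Keeper rail in m: 0 = fully closed over the seated bar, 0.066 = fully open; at the start anywhere. A red inverted U, 62 mm long, 38 mm wide, top 26 mm above the deck, on the channel; opens towards the coder's -y. Slides at about 1.2 N, stays where left. The bar goes in only when it is open 0.062 or more; a bar not right down blocks it.
- rail_lug (a point): Centre of the black lug on the rail's top: 30 (x) x 10 (y) x 20 mm high, its centre 36 mm above the deck. Moves with the rail. Axes as the coder's.
- dial (a joint): Selector angle in rad, growing clockwise from above: notches at 0 (white mark), 0.5 (yellow), 1.0 (green), 1.5 (blue). A sprung plunger draws it into the nearest notch. It starts at white or yellow.
- dial_grip (a point): On the selector's axis, 24 mm above the deck, at a good height to grip its pointer bar (46 mm long, 12 mm thick, from 11 to 34 mm above the deck). Axes as the coder's, they do not turn with the dial: at joint value q the bar points at the angle 0.75 - q from the coder's x axis, counter-clockwise from above.
- cup_plums_b: A clear cup filled with plums, 113 mm across, 52 mm high, beyond the tray's fence at the left; origin at the centre of its underside. To be left alone.

How it is judged:
On the way, in this order (a step that is already met when the one before it is completed fails the run):
1. the orange type bar is seated in the channel and the keeper rail is closed over it (horizontal distance between type_bar and channel_seat below 0.005 m and z of type_bar in the frame of channel_seat below 0.003 m and angle between type_bar's own z axis and vertical below 0.08 rad and angle between the x axis of type_bar and the y axis of coder, either way round below 0.08 rad and value of joint rail below 0.004 m), for 0.2 s.
2. after that, the selector is turned to the green mark (value of joint dial between 0.88 and 1.12 rad), for 0.2 s.
At the end, for the whole second after the job is handed in: Blue bar in the case; orange bar on the channel floor, type up, in line, within 5 mm of its seat; rail closed within 4 mm; selector in the green notch (0.12 rad); each carton flat on the tray, cream side up, square within 0.06 rad, top end within 5 mm of the fence, at rest (all of step 1 and all of step 2 and x of old_bar in the frame of case_in between -0.026 and 0.026 m and y of old_bar in the frame of case_in between -0.042 and 0.042 m and z of old_bar in the frame of case_in below 0.016 m and angle between each of carton1, carton2, carton3's own x axis and vertical below 0.1 rad and y of each of carton1_top, carton2_top, carton3_top in the frame of fence above -0.005 m and z of each of carton1_top, carton2_top, carton3_top in the frame of fence below 0.028 m and angle between the z axis of each of carton1, carton2, carton3 and the y axis of tray, either way round below 0.06 rad and x of carton1_top in the frame of fence between -0.15 and 0.15 m and linear speed of each of carton1, carton2, carton3 below 0.02 m/s and x of carton2_top in the frame of fence between -0.15 and 0.15 m and x of carton3_top in the frame of fence between -0.15 and 0.15 m); the robot touches nothing.
It fails at once if the filled cup by the tray is shoved more than 3 cm (distance of cup_plums_b from where it was at the start of the episode above 0.03 m).
Of carton1, carton2, carton3 only 2 to 3 are there at a start; the rules pass over those that are not, and their reading is None.
At some moment in a run one of type_bar, old_bar may be knocked a few centimetres aside while the robot is not near it.
It also fails if it takes over 208 s, if anything falls off the work surface, if the arm or the gripper's body presses on something with over 40 N, if the wrist force passes 120 N, or if a joint passes its speed limit or range.

ROBOT

A 6-joint arm with a two-finger parallel gripper is mounted at the origin on a cart in front of the work surface, level with it; the furniture and walls round the work are solid. World frame = base frame: x ahead of the robot, y to its left, z up, the work surface at z = 0. Lengths are in m, angles in rad, forces in N, time in s.
With the tool pointing down it reaches from about 0.275 to 0.725 m from the base axis. Payload 15.9 kg.
Tool frame: the origin (TCP) lies at the very end of the fingers, on their centre line; the grasp point (between the pads) lies 19 mm behind it; z points along the fingers, y is the line along which they close (so a half turn about z gives the same grasp; the last joint's range is limited). The gripper opens to 85 mm and grips with 20 to 120 N. Pads are 22 mm wide; open, the fingers measure 114 mm over their backs; the gripper's body (76 mm by 85 mm) begins 54 mm behind the grasp point. The pads swing forward as they close: fully open they stand 13 mm farther back than shut.
Start: joints at [-1.232, 0.213, -0.034, 1.323, 0, 1.571], TCP at [0.166, -0.472, 0.231] pointing down, gripper open.
Joint ranges: [-2.98, 2.98], [-0.74, 1.72], [-1.14, 1.35], [-2.1, 2.04], [-1.57, 1.44], [-3.14, 3.14]. Speed limits (rad/s): [1.89, 1.89, 2.39, 2.57, 3.14, 3.14].

INTERFACE

Orientations are given as a unit quaternion [x, y, z, w].
In Python, from plant import arm gives the robot as it stands. The module is installed in compiled form; this text tells all that it offers.
- The arm moves only by the tool servo_tool, never from a script. Its argument "targets" is a list of rows, each an object of numbers: "hand": the finger opening in cm, from 0 to 8.54; "x", "y", "z": the shift along the world's x, y, z in cm; "yaw": the turn about the world's z in rad. A call has 1 to 10 rows; each row is the pose to reach, as a shift and turn from the pose commanded when the call began; what a row does not reach only later rows make up. A row lasts 1/10 s, in which the tool goes at most 50 mm and 8.59 degrees, less where a joint would pass 70% of its speed; a pose out of reach is approached as far as the arm can. A call with a gripper value outside its range is refused whole. The fingers move at their own pace and stop on an object; "grip_force" is the grip in N (left out, the last holds). Time passes only in rows, so rows that repeat a pose let the fingers close. It gives the time, the measured TCP pose, the force, the opening and the grip force at its end, in the units of the state.
- arm.sense(): the state, without advancing time (a new reading comes with each control period).
- arm.snapshot(name): name is "side" or "top"; returns the picture (400x640x3 uint8, red, green, blue); there is no depth.
- arm.calibration(name): a dict with "camera_matrix" (3x3 intrinsics, pixels), "R" (3x3) and "t" (3): a world point X has camera coordinates R X + t. Camera axes: x right, y down, z forward; pixel columns grow to the right and rows downward; lengths in m; the calibration is good to about 2 mm. A picture is of the moment at which its call begins. calibration takes no time and is no camera call.
- arm.close_job(): hands the job in; it is judged then, once.
The state is a dict: "time": time; "joints": joint angles; "dq": joint speeds; "joint_torque": joint torques, N m; "position": TCP position; "tcp_rot": TCP orientation; "wrist_force": force on the tool from outside, world axes, zero at the start; "moment": the same for the moment, N m; "grip_width": finger opening in m; "finger_force": force on a finger pad.
Only numpy, scipy, OpenCV 4.12 (cv2) and the standard library are available. Lean on these libraries where they do the work, as an engineer would, in place of code of your own. Each camera call takes 0.05 s, during which the arm holds its last target. There are 200 camera calls.

## Working session

There is one attempt and no reset: what is moved stays moved. The work goes in short steps, Python scripts to look and compute and a tool call to move; the robot and the scene stay as the last step left them, time stands still between calls to the robot, and variables do not carry over. Pictures are saved under pics/ and viewed, at most 14 in all, crops included, and the job is handed in when it is done.

Besides the shell and the picture viewer there is one more tool, called after "Emit:" by a JSON object that holds its "name" and its "arguments". servo_tool: Moves the arm, as the interface text tells. Its arguments: {"type":"object","properties":{"targets":{"type":"array"},"grip_force":{"type":"number"}},"required":["targets"]}

```bash
mkdir -p pics; python3 - <<'E'
from plant import arm
import cv2
s=arm.sense();print(s['time'],s['position'],s['tcp_rot'],s['grip_width'])
for n in('top','side'):
    im=arm.snapshot(n);cv2.imwrite(f'pics/{n}0.png',im[:,:,::-1]);c=arm.calibration(n)
    print(n,c['camera_matrix'],c['R'],c['t'],-c['R'].T@c['t'])
E
```

```text
0.0 [ 0.16607085 -0.47127561  0.23082023] [ 9.85686679e-01  1.68586717e-01 -9.49358532e-05 -5.29999477e-04] 0.0850626639459163
top [[387.22210243   0.         320.46215141]
 [  0.         387.22210243 197.33046342]
 [  0.           0.           1.        ]] [[-0.02940939 -0.99902501 -0.03292604]
 [-0.9979033   0.03124448 -0.05668149]
 [ 0.05765498  0.03119003 -0.99784923]] [0.09519194 0.54177576 1.16663304] [0.47617714 0.0417843  1.19796683]
side [[520.22516701   0.         313.81914952]
 [  0.         520.22516701 205.15230151]
 [  0.           0.           1.        ]] [[ 0.6871362   0.72642865  0.01205197]
 [ 0.53851878 -0.49811503 -0.67961677]
 [-0.48768982  0.4734795  -0.73346834]] [-0.41738723 -0.17399157  1.67079597] [ 1.1953298  -0.57455341  1.11225869]
```

View pics/top0.png

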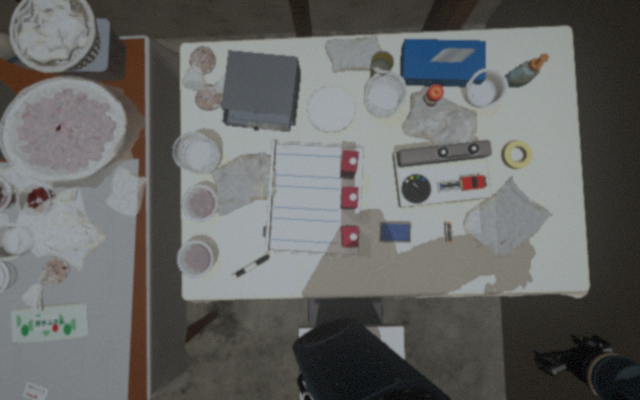

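View pics/side0.png

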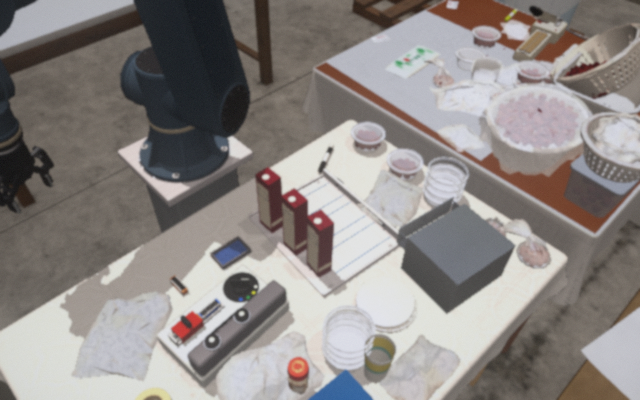

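The top view shows the tray at px (268–362, 142–254) with its fence on the left (world +y), and three cartons at about (349,163), (349,197) and (349,236). The coder is at (393–492, 140–205) with the dial at (415,187) and the red rail at (473,182). The case is at (396,232) and the orange bar at (448,231). The side view agrees, so I'll zoom in.

```bash
cat > g.py <<'E'
import numpy as np,cv2
from plant import arm
C={n:arm.calibration(n) for n in('top','side')}
def ray(n,u,v):
    c=C[n];d=c['R'].T@np.linalg.solve(c['camera_matrix'],[u,v,1.]);return -c['R'].T@c['t'],d
def P(n,u,v,z):
    o,d=ray(n,u,v);return (o+d*(z-o[2])/d[2])
def px(n,X):
    c=C[n];p=c['camera_matrix']@(c['R']@np.array(X)+c['t']);return p[:2]/p[2]
def crop(n,im,x0,y0,w,h,k,f):
    cv2.imwrite(f,cv2.resize(im[y0:y0+h,x0:x0+w,::-1],None,fx=k,fy=k,interpolation=cv2.INTER_CUBIC))
E
python3 - <<'E'
from g import *
t=cv2.imread('pics/top0.png')[:,:,::-1];s=cv2.imread('pics/side0.png')[:,:,::-1]
crop('top',t,370,135,130,110,5.4,'pics/t1.png')
crop('side',s,150,220,150,150,4,'pics/s1.png')
for n,u,v,z in[('tray br',363,253,.006),('tray tr',363,143,.006),('tray tl',272,142,.03),('tray bl',268,254,.03),('coder l',397,206,.045),('coder r',492,200,.045),('bar',448,231,.02),('case',396,232,.01),('c1',349,163,.19),('c2',349,197,.19),('c3',349,236,.19)]:print(n,P('top',u,v,z).round(3))
E
```

```text
tray br [ 0.371 -0.046  0.006]
tray tr [ 0.709 -0.058  0.006]
tray tl [0.718 0.222 0.03 ]
tray bl [0.378 0.241 0.03 ]
coder l [ 0.51  -0.148  0.045]
coder r [ 0.519 -0.426  0.045]
bar [ 0.431 -0.301  0.02 ]
case [ 0.432 -0.148  0.01 ]
c1 [ 0.622 -0.004  0.19 ]
c2 [ 0.533 -0.001  0.19 ]
c3 [0.432 0.002 0.19 ]
```

View pics/t1.png

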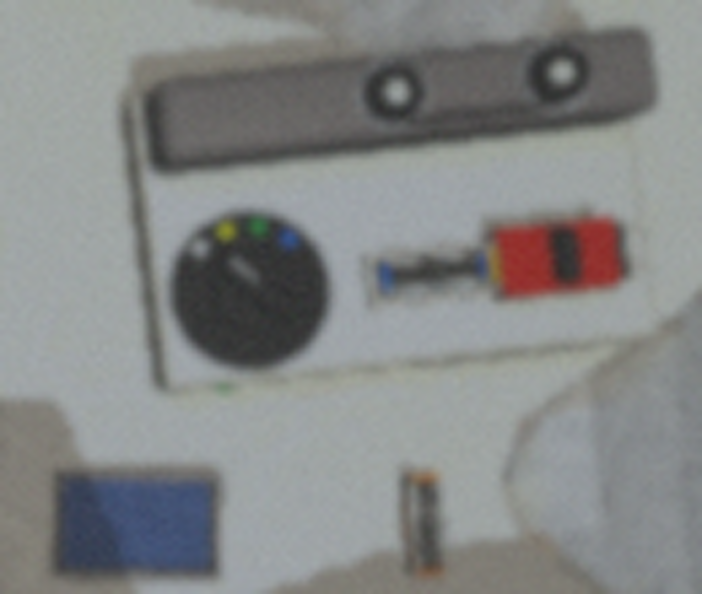

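View pics/s1.png

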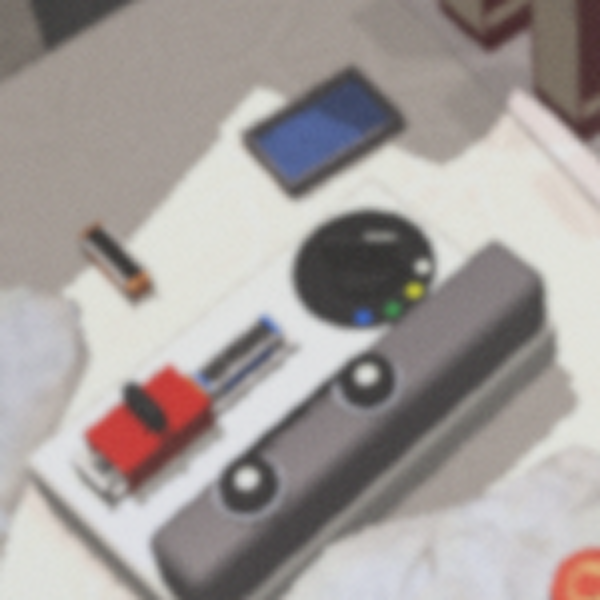

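The crops show the dial pointer line on white. The old bar's blue patches are at crop px (385,277) and (482,262). The rail is red with its lug at (567,255), and it looks almost open. The orange bar is at (425,523), long axis along world x, and the blue case at (137,522). Next I'll measure them with colour masks.

```bash
cat >> g.py <<'E'
def rect(n,im,lo,hi,roi,z,amin=4):
    x0,y0,x1,y1=roi;k=4
    r=cv2.resize(im[y0:y1,x0:x1],None,fx=k,fy=k,interpolation=cv2.INTER_CUBIC)
    m=cv2.inRange(cv2.cvtColor(r,cv2.COLOR_RGB2HSV),lo,hi);out=[]
    for c in cv2.findContours(m,cv2.RETR_EXTERNAL,cv2.CHAIN_APPROX_NONE)[0]:
        if cv2.contourArea(c)<amin*k*k: continue
        q=cv2.boxPoints(cv2.minAreaRect(c));q=(q+.5)/k-.5+[x0,y0]
        W=np.array([P(n,*p,z) for p in q]);e=[W[1]-W[0],W[2]-W[1]];L=[np.linalg.norm(a) for a in e]
        a=e[int(np.argmax(L))];out.append((W.mean(0).round(4),np.round(sorted(L),4),round(float(np.arctan2(a[1],a[0])%np.pi),3),q.mean(0).round(1)))
    return out
E
python3 - <<'E'
from g import *
t=cv2.imread('pics/top0.png')[:,:,::-1];s=cv2.imread('pics/side0.png')[:,:,::-1]
R=[(0,130,90),(8,255,255)];R2=[(0,110,40),(12,255,255)]
print('rail',rect('top',t,(0,150,110),(12,255,255),(450,160,500,200),.071))
print('rail side',rect('side',s,(0,150,110),(12,255,255),(165,300,215,350),.071))
print('lug',rect('top',t,(0,0,0),(180,255,75),(466,172,482,192),.091,2))
print('case',rect('top',t,(100,80,40),(130,255,255),(375,215,415,245),.004))
print('bluepatch',rect('top',t,(105,100,60),(130,255,255),(435,175,465,195),.065,.5))
print('orange',rect('top',t,(5,90,60),(25,255,255),(440,215,460,248),.02,.5))
print('orangebar dark',rect('top',t,(0,0,0),(180,255,110),(440,215,460,248),.02,2))
print('bar side',rect('side',s,(5,100,60),(25,255,255),(165,270,195,300),.02,.5))
print('bar side blk',rect('side',s,(0,0,0),(180,255,70),(165,270,195,300),.02,.5))
print('dial disc',rect('top',t,(0,0,0),(180,255,90),(398,170,433,206),.056,20))
c=lambda u,v,z:P('top',370+u/5.4,135+v/5.4,z)
a,b=c(165,386,.045),c(650,333,.045);print('front',a,b,np.arctan2(*(a-b)[[1,0]]))
cc=rect('top',t,(0,110,30),(8,255,200),(335,140,362,255),.19,8)
cc+=rect('top',t,(170,110,30),(180,255,200),(335,140,362,255),.19,8)
print('cartons');[print(x) for x in cc]
for p in[(227,230),(258,227),(290,239),(201,248),(245,270)]:print(c(*p,.055 if p[1]!=270 else .079).round(4))
E
```

```text
rail [(array([ 0.57  , -0.3468,  0.071 ]), array([0.0278, 0.0324]), 0.112, array([466.8, 182.8])), (array([ 0.573, -0.385,  0.071]), array([0.0185, 0.0318]), 0.078, array([480.2, 181.3]))]
rail side [(array([ 0.5759, -0.3785,  0.071 ]), array([0.0275, 0.0379]), 0.111, array([181. , 329.3])), (array([ 0.5736, -0.3434,  0.071 ]), array([0.0262, 0.0361]), 3.08, array([193.6, 319.2]))]
lug [(array([ 0.5708, -0.3608,  0.091 ]), array([0.0117, 0.0268]), 0.079, array([474.2, 181.7]))]
case [(array([ 0.4329, -0.1456,  0.004 ]), array([0.0463, 0.079 ]), 1.52, array([395. , 231.7]))]
bluepatch [(array([ 0.5647, -0.2746,  0.065 ]), array([0.0043, 0.0088]), 3.095, array([441.1, 185.6]))]
orange [(array([ 0.4034, -0.3028,  0.02  ]), array([0.0022, 0.0037]), 1.543, array([449. , 240.2])), (array([ 0.4541, -0.3035,  0.02  ]), array([0.0037, 0.0057]), 2.005, array([448.4, 223.3]))]
orangebar dark [(array([ 0.427 , -0.3006,  0.02  ]), array([0.0223, 0.0508]), 3.093, array([447.9, 232.4])), (array([ 0.4474, -0.2927,  0.02  ]), array([0.0045, 0.0165]), 3.094, array([444.9, 225.6]))]
bar side [(array([ 0.4598, -0.3032,  0.02  ]), array([0.0105, 0.0134]), 2.549, array([184. , 290.4]))]
bar side blk [(array([ 0.4304, -0.3015,  0.02  ]), array([0.0045, 0.0404]), 0.035, array([178. , 282.8]))]
dial disc [(array([ 0.5592, -0.2032,  0.056 ]), array([0.0814, 0.0818]), 0.866, array([415.8, 188.6]))]
front [ 0.50825507 -0.15845033  0.045     ] [ 0.5290997 -0.4220717  0.045    ] 1.6497024635540964
cartons
(array([0.4321, 0.0005, 0.19  ]), array([0.04, 0.05]), 0.019, array([349.7, 235.9]))
(array([ 0.5331, -0.0012,  0.19  ]), array([0.038 , 0.0515]), 3.079, array([349.1, 196.9]))
(array([ 0.6276, -0.0045,  0.19  ]), array([0.0368, 0.0516]), 2.989, array([349.1, 160.9]))
[ 0.5919 -0.1938  0.055 ]
[ 0.593  -0.2106  0.055 ]
[ 0.5859 -0.2276  0.055 ]
[ 0.5826 -0.1793  0.055 ]
[ 0.5678 -0.1974  0.079 ]
```

Emit:
{"name": "servo_tool", "arguments": {"targets": [{"x": 40.3,"y": 13.4,"z": 0,"yaw": 1.31,"hand": 0},{"x": 40.3,"y": 13.4,"z": 0,"yaw": 1.31,"hand": 0},{"x": 40.3,"y": 13.4,"z": 0,"yaw": 1.31,"hand": 0},{"x": 40.3,"y": 13.4,"z": 0,"yaw": 1.31,"hand": 0},{"x": 40.3,"y": 13.4,"z": 0,"yaw": 1.31,"hand": 0},{"x": 40.3,"y": 13.4,"z": 0,"yaw": 1.31,"hand": 0},{"x": 40.3,"y": 13.4,"z": 0,"yaw": 1.31,"hand": 0},{"x": 40.3,"y": 13.4,"z": 0,"yaw": 1.31,"hand": 0},{"x": 40.3,"y": 13.4,"z": 0,"yaw": 1.31,"hand": 0},{"x": 40.3,"y": 13.4,"z": 0,"yaw": 1.31,"hand": 0}]}}

```text
time: 1.1
position: [0.5718, -0.3356, 0.2296]
tcp_rot: [0.676, 0.737, 0.0, -0.001]
wrist_force: [0.4, -0.1, -0.7]
grip_width: -0.0003
finger_force: 0.0
```

Emit:
{"name": "servo_tool", "arguments": {"targets": [{"z": -5},{"z": -10},{"z": -13},{"z": -15.2},{"z": -15.2},{"z": -15.2}]}}

```text
$.targets[0]: bad value
```

Emit:
{"name": "servo_tool", "arguments": {"targets": [{"y": -0.4},{"y": -0.8},{"y": -1.2},{"y": -1.2},{"y": -1.2}]}}

```text
$.targets[0]: bad value
```

Emit:
{"name": "servo_tool", "arguments": {"targets": [{"x": 0,"y": 0,"z": -5,"yaw": 0,"hand": 0},{"x": 0,"y": 0,"z": -10,"yaw": 0,"hand": 0},{"x": 0,"y": 0,"z": -13,"yaw": 0,"hand": 0},{"x": 0,"y": 0,"z": -15.2,"yaw": 0,"hand": 0},{"x": 0,"y": 0,"z": -15.2,"yaw": 0,"hand": 0},{"x": 0,"y": 0,"z": -15.2,"yaw": 0,"hand": 0}]}}

```text
time: 1.7
position: [0.5689, -0.3378, 0.08]
tcp_rot: [0.679, 0.734, -0.0, -0.0]
wrist_force: [1.3, -0.2, 0.9]
grip_width: -0.0001
finger_force: 0.0
```

Emit:
{"name": "servo_tool", "arguments": {"targets": [{"x": 0,"y": -0.4,"z": 0,"yaw": 0,"hand": 0},{"x": 0,"y": -0.8,"z": 0,"yaw": 0,"hand": 0},{"x": 0,"y": -1.0,"z": 0,"yaw": 0,"hand": 0},{"x": 0,"y": -1.0,"z": 0,"yaw": 0,"hand": 0},{"x": 0,"y": -1.0,"z": 0,"yaw": 0,"hand": 0}]}}

```text
time: 2.2
position: [0.5692, -0.3477, 0.0794]
tcp_rot: [0.679, 0.734, 0.0, 0.0]
wrist_force: [-1.0, 0.4, -0.1]
grip_width: -0.0001
finger_force: 0.0
```

Emit:
{"name": "servo_tool", "arguments": {"targets": [{"x": 0,"y": -0.2,"z": 0,"yaw": 0,"hand": 0},{"x": 0,"y": -0.4,"z": 0,"yaw": 0,"hand": 0},{"x": 0,"y": -0.4,"z": 0,"yaw": 0,"hand": 0},{"x": 0,"y": -0.4,"z": 0,"yaw": 0,"hand": 0}]}}

```text
time: 2.6
position: [0.5691, -0.3517, 0.0793]
tcp_rot: [0.679, 0.734, -0.0, -0.0]
wrist_force: [-0.3, 0.9, 0.0]
grip_width: -0.0002
finger_force: 0.0
```

Emit:
{"name": "servo_tool", "arguments": {"targets": [{"x": 0,"y": -0.2,"z": 0,"yaw": 0,"hand": 0},{"x": 0,"y": -0.2,"z": 0,"yaw": 0,"hand": 0},{"x": 0,"y": -0.2,"z": 0,"yaw": 0,"hand": 0},{"x": 0,"y": -0.2,"z": 0,"yaw": 0,"hand": 0}]}}

```text
time: 3.0
position: [0.5691, -0.3536, 0.0793]
tcp_rot: [0.679, 0.734, -0.0, -0.0]
wrist_force: [0.8, 0.6, 0.3]
grip_width: 0.0003
finger_force: 0.0
```

Emit:
{"name": "servo_tool", "arguments": {"targets": [{"x": 0,"y": -0.1,"z": 0,"yaw": 0,"hand": 0},{"x": 0,"y": -0.2,"z": 0,"yaw": 0,"hand": 0},{"x": 0,"y": -0.2,"z": 0,"yaw": 0,"hand": 0}]}}

```text
time: 3.3
position: [0.5692, -0.3557, 0.0793]
tcp_rot: [0.679, 0.734, 0.0, 0.0]
wrist_force: [0.5, -0.2, -0.3]
grip_width: 0.0002
finger_force: 0.2
```

Emit:
{"name": "servo_tool", "arguments": {"targets": [{"x": 0,"y": -0.1,"z": 0,"yaw": 0,"hand": 0},{"x": 0,"y": -0.2,"z": 0,"yaw": 0,"hand": 0},{"x": 0,"y": -0.2,"z": 0,"yaw": 0,"hand": 0}]}}

```text
time: 3.6
position: [0.5692, -0.356, 0.0793]
tcp_rot: [0.679, 0.734, 0.001, -0.001]
wrist_force: [-0.0, 12.7, 4.9]
grip_width: -0.0004
finger_force: 6.3
```

Emit:
{"name": "servo_tool", "arguments": {"targets": [{"x": 0,"y": 0.6,"z": 0,"yaw": 0,"hand": 0},{"x": 0,"y": 0.6,"z": 5,"yaw": 0,"hand": 3.5},{"x": 0,"y": 0.6,"z": 10,"yaw": 0,"hand": 3.5},{"x": -5,"y": 0.6,"z": 14,"yaw": 0,"hand": 3.5},{"x": -10,"y": 0.6,"z": 14,"yaw": 0,"hand": 3.5},{"x": -15,"y": 0.6,"z": 14,"yaw": 0,"hand": 3.5},{"x": -20,"y": 0.6,"z": 14,"yaw": 0,"hand": 3.5},{"x": -20,"y": 0.6,"z": 14,"yaw": 0,"hand": 3.5}]}}

```text
time: 4.4
position: [0.3652, -0.3513, 0.2199]
tcp_rot: [0.68, 0.733, -0.001, 0.0]
wrist_force: [1.6, -0.7, 0.9]
grip_width: 0.0349
finger_force: 0.0
```

```bash
python3 - <<'E'
from g import *
t=arm.snapshot('top');s=arm.snapshot('side')
cv2.imwrite('pics/t2f.png',t[:,:,::-1]);cv2.imwrite('pics/s2f.png',s[:,:,::-1])
a=cv2.resize(t[165:205,430:500],None,fx=10,fy=10,interpolation=cv2.INTER_CUBIC)[:,:,::-1]
cv2.imwrite('pics/t2.png',a)
b=cv2.resize(s[290:350,165:235],None,fx=10,fy=10,interpolation=cv2.INTER_CUBIC)[:,:,::-1]
cv2.imwrite('pics/s2.png',b)
E
```

```text
(no output)
```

View pics/t2.png

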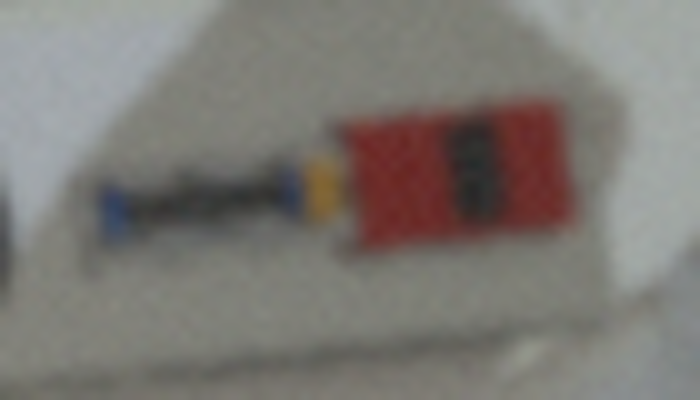

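View pics/s2.png

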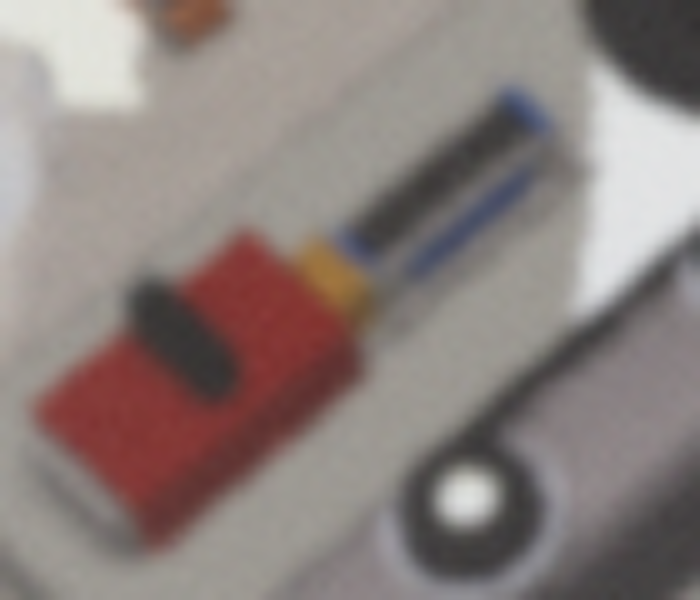

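The top crop shows the rail fully open with a visible gap. The bar's ends are at crop x=100 and 303, so its centre is at (201,202), and the lug is at (473,172). In the side crop the bar's top centre is about (440,178) and the lug is at (182,338).

```bash
python3 - <<'E'
from g import *
T=lambda u,v,z:P('top',430+u/10-.45,165+v/10-.45,z)
S=lambda u,v,z:P('side',165+u/10-.45,290+v/10-.45,z)
print('bar',T(201,202,.065),S(440,178,.065)); print('ends',T(101,211,.065),T(302,190,.065))
print('lug',T(473,172,.091),S(182,330,.091))
o=lambda z:print('orange',rect('top',cv2.imread('pics/t2f.png')[:,:,::-1],(5,90,60),(25,255,255),(440,215,460,248),.02,.5))
o(0)
E
```

```text
bar [ 0.56648223 -0.29926373  0.065     ] [ 0.56782716 -0.29915622  0.065     ]
ends [ 0.56479044 -0.27037745  0.065     ] [ 0.56903555 -0.32843911  0.065     ]
lug [ 0.5704623  -0.36808306  0.091     ] [ 0.57642024 -0.37021508  0.091     ]
orange [(array([ 0.4546, -0.3042,  0.02  ]), array([0.003 , 0.0074]), 1.542, array([448.6, 223.1]))]
```

Emit:
{"name": "servo_tool", "arguments": {"targets": [{"x": 5,"y": 2,"z": 0,"yaw": 0,"hand": 3.5},{"x": 10,"y": 4.9,"z": 0,"yaw": 0,"hand": 3.5},{"x": 15,"y": 4.9,"z": 0,"yaw": 0,"hand": 3.5},{"x": 20.2,"y": 4.9,"z": 0,"yaw": 0,"hand": 3.5},{"x": 20.2,"y": 4.9,"z": -5,"yaw": 0,"hand": 3.5},{"x": 20.2,"y": 4.9,"z": -10,"yaw": 0,"hand": 3.5},{"x": 20.2,"y": 4.9,"z": -14,"yaw": 0,"hand": 3.5},{"x": 20.2,"y": 4.9,"z": -15.5,"yaw": 0,"hand": 3.5},{"x": 20.2,"y": 4.9,"z": -16.7,"yaw": 0,"hand": 3.5},{"x": 20.2,"y": 4.9,"z": -16.7,"yaw": 0,"hand": 3.5}]}}

```text
time: 5.5
position: [0.5721, -0.302, 0.0513]
tcp_rot: [0.679, 0.734, 0.0, -0.0]
wrist_force: [0.1, -0.1, 1.5]
grip_width: 0.0349
finger_force: 0.0
```

Emit:
{"name": "servo_tool", "arguments": {"targets": [{"x": 0,"y": 0,"z": 0,"yaw": 0,"hand": 1},{"x": 0,"y": 0,"z": 0,"yaw": 0,"hand": 1},{"x": 0,"y": 0,"z": 0,"yaw": 0,"hand": 1},{"x": 0,"y": 0,"z": 0,"yaw": 0,"hand": 1},{"x": 0,"y": 0,"z": 0,"yaw": 0,"hand": 1}], "grip_force": 40}}

```text
time: 6.0
position: [0.5689, -0.3027, 0.0527]
tcp_rot: [0.679, 0.734, -0.002, -0.001]
wrist_force: [-24.4, 1.4, 14.6]
grip_width: 0.0161
finger_force: 40.4
```

Emit:
{"name": "servo_tool", "arguments": {"targets": [{"x": -0.1,"y": 0,"z": 0.1,"yaw": 0,"hand": 1},{"x": -0.2,"y": 0,"z": 0.15,"yaw": 0,"hand": 1},{"x": -0.2,"y": 0,"z": 0.15,"yaw": 0,"hand": 1}]}}

```text
time: 6.3
position: [0.5687, -0.3026, 0.0536]
tcp_rot: [0.679, 0.734, -0.001, -0.0]
wrist_force: [-6.1, -1.9, -5.3]
grip_width: 0.0169
finger_force: 39.8
```

Emit:
{"name": "servo_tool", "arguments": {"targets": [{"x": -0.05,"y": 0,"z": 1,"yaw": 0,"hand": 1},{"x": -0.05,"y": 0,"z": 3,"yaw": 0,"hand": 1},{"x": -0.05,"y": 0,"z": 6,"yaw": 0,"hand": 1},{"x": -0.05,"y": 0,"z": 9,"yaw": 0,"hand": 1},{"x": -0.05,"y": 0,"z": 9,"yaw": 0,"hand": 1},{"x": -0.05,"y": 0,"z": 9,"yaw": 0,"hand": 1}]}}

```text
time: 6.9
position: [0.5699, -0.3028, 0.1454]
tcp_rot: [0.679, 0.734, 0.001, 0.001]
wrist_force: [-0.3, 0.0, -0.6]
grip_width: 0.0166
finger_force: 40.4
```

Emit:
{"name": "servo_tool", "arguments": {"targets": [{"x": -4.5,"y": 2,"z": 0,"yaw": -0.1,"hand": 1},{"x": -9,"y": 6,"z": 0,"yaw": -0.13,"hand": 1},{"x": -13.6,"y": 10.5,"z": 0,"yaw": -0.13,"hand": 1},{"x": -13.6,"y": 15.6,"z": 0,"yaw": -0.13,"hand": 1},{"x": -13.6,"y": 15.6,"z": -4,"yaw": -0.13,"hand": 1},{"x": -13.6,"y": 15.6,"z": -8,"yaw": -0.13,"hand": 1},{"x": -13.6,"y": 15.6,"z": -11,"yaw": -0.13,"hand": 1},{"x": -13.6,"y": 15.6,"z": -12.4,"yaw": -0.13,"hand": 1},{"x": -13.6,"y": 15.6,"z": -12.4,"yaw": -0.13,"hand": 1},{"x": -13.6,"y": 15.6,"z": -12.4,"yaw": -0.13,"hand": 1}]}}

```text
time: 7.9
position: [0.4327, -0.1465, 0.02]
tcp_rot: [0.725, 0.689, -0.0, -0.0]
wrist_force: [0.4, -0.0, 0.7]
grip_width: 0.0167
finger_force: 40.5
```

Emit:
{"name": "servo_tool", "arguments": {"targets": [{"x": 0,"y": 0,"z": 0,"yaw": 0,"hand": 2.6},{"x": 0,"y": 0,"z": 0,"yaw": 0,"hand": 2.6},{"x": 0,"y": 0,"z": 0,"yaw": 0,"hand": 2.6},{"x": 0,"y": 0,"z": 4,"yaw": 0,"hand": 2.6},{"x": 0,"y": 0,"z": 8,"yaw": 0,"hand": 3},{"x": 0,"y": 0,"z": 13,"yaw": 0,"hand": 3.5}]}}

```text
time: 8.5
position: [0.4318, -0.1463, 0.1509]
tcp_rot: [0.725, 0.688, -0.0, -0.001]
wrist_force: [2.0, -0.8, -0.8]
grip_width: 0.035
finger_force: 0.0
```

Emit:
{"name": "servo_tool", "arguments": {"targets": [{"x": -3,"y": -4,"z": 5,"yaw": -0.15,"hand": 3.5},{"x": -6,"y": -8,"z": 5,"yaw": -0.3,"hand": 3.5},{"x": -9,"y": -12,"z": 5,"yaw": -0.45,"hand": 3.5},{"x": -13,"y": -15,"z": 5,"yaw": -0.6,"hand": 3.5},{"x": -13,"y": -20,"z": 5,"yaw": -0.75,"hand": 3.5},{"x": -13,"y": -25,"z": 5,"yaw": -0.9,"hand": 3.5},{"x": -13,"y": -30,"z": 5,"yaw": -1.05,"hand": 3.5},{"x": -13,"y": -30,"z": 5,"yaw": -1.2,"hand": 3.5},{"x": -13,"y": -30,"z": 5,"yaw": -1.35,"hand": 3.5},{"x": -13,"y": -30,"z": 5,"yaw": -1.45,"hand": 3.5}]}}

```text
time: 9.5
position: [0.3024, -0.4472, 0.1998]
tcp_rot: [1.0, 0.031, -0.0, -0.0]
wrist_force: [1.2, -0.4, 0.1]
grip_width: 0.035
finger_force: 0.0
```

```bash
python3 - <<'E'
from g import *
t=arm.snapshot('top');s=arm.snapshot('side');S=arm.sense();print(S['position'],S['tcp_rot'])
a=cv2.resize(t[165:255,375:475],None,fx=6,fy=6,interpolation=cv2.INTER_CUBIC)[:,:,::-1]
b=cv2.resize(s[230:330,160:260],(540,540),interpolation=cv2.INTER_CUBIC)[:,:,::-1]
cv2.imwrite('pics/t3f.png',t[:,:,::-1]);cv2.imwrite('pics/s3f.png',s[:,:,::-1])
a=cv2.resize(a,None,fx=.72,fy=.72);h=max(a.shape[0],b.shape[0]);o=np.zeros((h,a.shape[1]+b.shape[1]-180,3),np.uint8)
b=cv2.resize(b,(360,360));o[:a.shape[0],:a.shape[1]]=a;o[:360,a.shape[1]:]=b;cv2.imwrite('pics/m3.png',o)
print('orange',rect('top',t,(5,90,60),(25,255,255),(430,205,470,250),.02,.4))
print('orange side',rect('side',s,(5,100,60),(25,255,255),(160,260,205,310),.02,.4))
E
```

```text
[ 0.30258578 -0.44671023  0.19999161] [9.99442125e-01 3.33980466e-02 6.53772002e-05 6.74508269e-05]
orange [(array([ 0.4034, -0.3036,  0.02  ]), array([0.0036, 0.0077]), 2.005, array([449.3, 240.3])), (array([ 0.4542, -0.3045,  0.02  ]), array([0.0032, 0.0071]), 1.922, array([448.8, 223.2]))]
orange side [(array([ 0.461 , -0.3029,  0.02  ]), array([0.0114, 0.0124]), 1.796, array([184.4, 290.6]))]
```

View pics/m3.png

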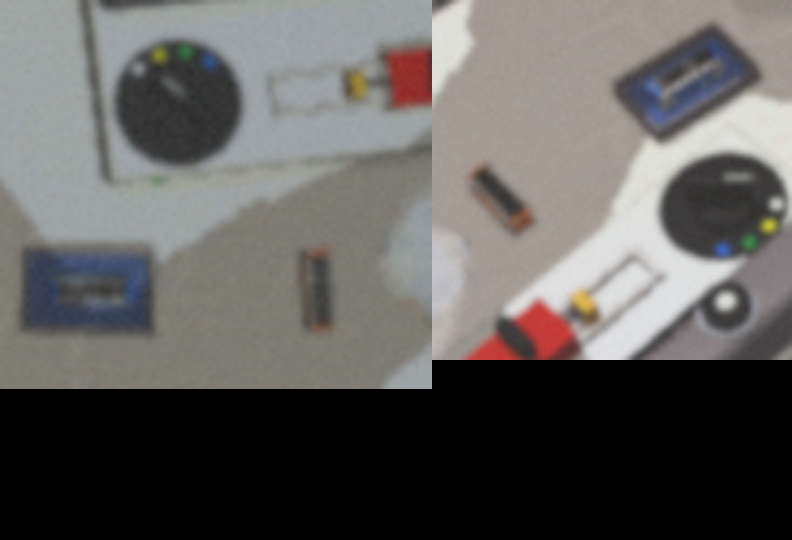

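The old bar lies in the case (top crop about (90,288)), the channel is empty, and the follower is visible at (355,85). The orange bar hasn't moved (316,290).

Emit:
{"name": "servo_tool", "arguments": {"targets": [{"x": 4,"y": 4,"z": 0,"yaw": -0.1,"hand": 3.5},{"x": 8,"y": 8,"z": 0,"yaw": -0.1,"hand": 3.5},{"x": 11,"y": 11,"z": 0,"yaw": -0.1,"hand": 3.5},{"x": 12.7,"y": 14.4,"z": -2,"yaw": -0.1,"hand": 3.5},{"x": 12.7,"y": 14.4,"z": -7,"yaw": -0.1,"hand": 3.5},{"x": 12.7,"y": 14.4,"z": -12,"yaw": -0.1,"hand": 3.5},{"x": 12.7,"y": 14.4,"z": -16,"yaw": -0.1,"hand": 3.5},{"x": 12.7,"y": 14.4,"z": -18,"yaw": -0.1,"hand": 3.5},{"x": 12.7,"y": 14.4,"z": -19.1,"yaw": -0.1,"hand": 3.5},{"x": 12.7,"y": 14.4,"z": -19.1,"yaw": -0.1,"hand": 3.5}]}}

```text
time: 10.6
position: [0.4293, -0.3022, 0.0082]
tcp_rot: [1.0, -0.015, -0.001, -0.0]
wrist_force: [-0.2, -0.2, 0.3]
grip_width: 0.035
finger_force: 0.0
```

Emit:
{"name": "servo_tool", "arguments": {"targets": [{"x": 0,"y": 0,"z": 0,"yaw": 0,"hand": 1},{"x": 0,"y": 0,"z": 0,"yaw": 0,"hand": 1},{"x": 0,"y": 0,"z": 0,"yaw": 0,"hand": 1},{"x": 0,"y": 0,"z": 0,"yaw": 0,"hand": 1},{"x": 0,"y": 0,"z": 0,"yaw": 0,"hand": 1}], "grip_force": 40}}

```text
time: 11.1
position: [0.4306, -0.3033, 0.0103]
tcp_rot: [1.0, -0.015, 0.001, 0.001]
wrist_force: [-0.3, 0.5, 8.0]
grip_width: 0.0168
finger_force: 40.4
```

Emit:
{"name": "servo_tool", "arguments": {"targets": [{"x": 0,"y": 0,"z": 4,"yaw": 0,"hand": 1},{"x": 0,"y": 0,"z": 8,"yaw": 0,"hand": 1},{"x": 0,"y": 0,"z": 12,"yaw": 0,"hand": 1},{"x": 0,"y": 0,"z": 12,"yaw": 0,"hand": 1}]}}

```text
time: 11.5
position: [0.4322, -0.3043, 0.1348]
tcp_rot: [1.0, -0.015, 0.004, 0.002]
wrist_force: [0.5, -1.1, -0.3]
grip_width: 0.0162
finger_force: 39.4
```

Emit:
{"name": "servo_tool", "arguments": {"targets": [{"x": 0,"y": 0,"z": 0,"yaw": 0.15,"hand": 1},{"x": 1.5,"y": 0.3,"z": 0,"yaw": 0.3,"hand": 1},{"x": 3,"y": 0.6,"z": 0,"yaw": 0.45,"hand": 1},{"x": 4.5,"y": 0.9,"z": 0,"yaw": 0.6,"hand": 1},{"x": 6,"y": 1.2,"z": 0,"yaw": 0.75,"hand": 1},{"x": 7.5,"y": 1.5,"z": 0,"yaw": 0.9,"hand": 1},{"x": 9,"y": 1.8,"z": 0,"yaw": 1.05,"hand": 1},{"x": 10.5,"y": 2,"z": 0,"yaw": 1.2,"hand": 1},{"x": 12,"y": 2.1,"z": 0,"yaw": 1.35,"hand": 1},{"x": 13.5,"y": 2.2,"z": 0,"yaw": 1.5,"hand": 1}]}}

```text
time: 12.5
position: [0.5654, -0.2805, 0.1291]
tcp_rot: [0.74, 0.673, 0.0, 0.0]
wrist_force: [0.8, -0.0, -0.3]
grip_width: 0.0168
finger_force: 39.4
```

Emit:
{"name": "servo_tool", "arguments": {"targets": [{"x": 0,"y": 0,"z": 0,"yaw": 0.1,"hand": 1},{"x": 0,"y": 0,"z": 0,"yaw": 0.18,"hand": 1},{"x": 0,"y": 0,"z": 0,"yaw": 0.18,"hand": 1},{"x": 0,"y": 0,"z": 0,"yaw": 0.18,"hand": 1}]}}

```text
time: 12.9
position: [0.5647, -0.2806, 0.129]
tcp_rot: [0.68, 0.733, 0.0, 0.0]
wrist_force: [0.9, 0.1, -0.6]
grip_width: 0.0168
finger_force: 39.4
```

```bash
python3 - <<'E'
from g import *
S=arm.sense();q=S['tcp_rot'];print(S['position'],q,2*np.arctan2(q[1],q[0])-np.pi/2)
t=arm.snapshot('top');s=arm.snapshot('side')
a=cv2.resize(t[155:215,400:500],(500,300),interpolation=cv2.INTER_CUBIC)[:,:,::-1]
b=cv2.resize(s[230:350,160:260],(300,360),interpolation=cv2.INTER_CUBIC)[:,:,::-1]
o=np.zeros((360,800,3),np.uint8);o[:300,:500]=a;o[:,500:]=b;cv2.imwrite('pics/m4.png',o)
E
```

```text
[ 0.56467082 -0.28060403  0.12901523] [6.79893139e-01 7.33311187e-01 5.14932921e-05 1.39965582e-04] 0.0755625032068934
```

View pics/m4.png

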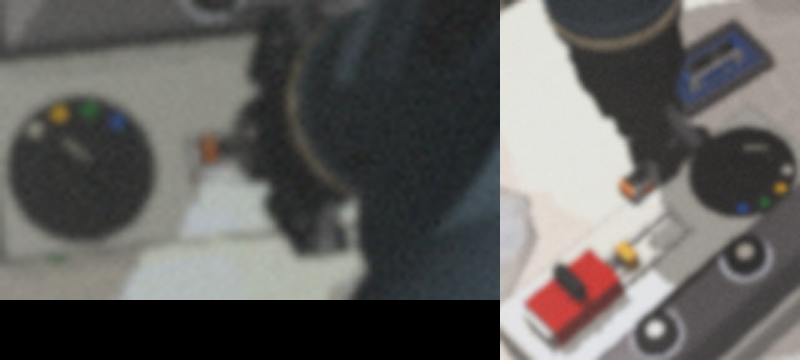

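The picture shows the orange bar held, its end visible at top crop (208,150), with the clear channel ahead and below.

Emit:
{"name": "servo_tool", "arguments": {"targets": [{"x": 0.2,"y": 0,"z": -2,"yaw": 0,"hand": 1},{"x": 0.2,"y": 0,"z": -4,"yaw": 0,"hand": 1},{"x": 0.2,"y": 0,"z": -5.6,"yaw": 0,"hand": 1},{"x": 0.2,"y": 0,"z": -6.6,"yaw": 0,"hand": 1},{"x": 0.2,"y": 0,"z": -6.6,"yaw": 0,"hand": 1},{"x": 0.2,"y": 0,"z": -6.6,"yaw": 0,"hand": 1}]}}

```text
time: 13.6
position: [0.5668, -0.2807, 0.0632]
tcp_rot: [0.679, 0.734, 0.0, 0.0]
wrist_force: [0.9, -0.5, 0.0]
grip_width: 0.0166
finger_force: 39.8
```

Emit:
{"name": "servo_tool", "arguments": {"targets": [{"x": 0.02,"y": -0.2,"z": 0,"yaw": 0,"hand": 1},{"x": 0.02,"y": -0.2,"z": 0,"yaw": 0,"hand": 1},{"x": 0.02,"y": -0.2,"z": 0,"yaw": 0,"hand": 1}]}}

```text
time: 13.9
position: [0.567, -0.2827, 0.0631]
tcp_rot: [0.679, 0.734, 0.0, 0.0]
wrist_force: [-0.9, -1.2, -0.7]
grip_width: 0.0165
finger_force: 39.8
```

Emit:
{"name": "servo_tool", "arguments": {"targets": [{"x": 0.02,"y": -0.2,"z": 0,"yaw": 0,"hand": 1},{"x": 0.02,"y": -0.2,"z": 0,"yaw": 0,"hand": 1},{"x": 0.02,"y": -0.2,"z": 0,"yaw": 0,"hand": 1}]}}

```text
time: 14.2
position: [0.5671, -0.2846, 0.0628]
tcp_rot: [0.679, 0.734, 0.0, -0.0]
wrist_force: [0.5, -0.7, -0.7]
grip_width: 0.0163
finger_force: 39.8
```

Emit:
{"name": "servo_tool", "arguments": {"targets": [{"x": 0.02,"y": -0.2,"z": 0,"yaw": 0,"hand": 1},{"x": 0.02,"y": -0.2,"z": 0,"yaw": 0,"hand": 1},{"x": 0.02,"y": -0.2,"z": 0,"yaw": 0,"hand": 1}]}}

```text
time: 14.5
position: [0.5673, -0.2866, 0.0628]
tcp_rot: [0.679, 0.734, 0.0, -0.0]
wrist_force: [-0.3, -1.2, 0.8]
grip_width: 0.0168
finger_force: 39.8
```

Emit:
{"name": "servo_tool", "arguments": {"targets": [{"x": 0.02,"y": -0.2,"z": 0,"yaw": 0,"hand": 1},{"x": 0.02,"y": -0.2,"z": 0,"yaw": 0,"hand": 1},{"x": 0.02,"y": -0.2,"z": 0,"yaw": 0,"hand": 1}]}}

```text
time: 14.8
position: [0.5674, -0.2884, 0.0628]
tcp_rot: [0.679, 0.734, 0.0, -0.0]
wrist_force: [-0.9, 3.0, 0.3]
grip_width: 0.0164
finger_force: 39.9
```

Emit:
{"name": "servo_tool", "arguments": {"targets": [{"x": 0.02,"y": -0.2,"z": 0,"yaw": 0,"hand": 1},{"x": 0.02,"y": -0.2,"z": 0,"yaw": 0,"hand": 1},{"x": 0.02,"y": -0.2,"z": 0,"yaw": 0,"hand": 1}]}}

```text
time: 15.1
position: [0.5676, -0.2906, 0.0628]
tcp_rot: [0.679, 0.734, 0.0, -0.0]
wrist_force: [-0.3, 2.6, 0.4]
grip_width: 0.0164
finger_force: 39.9
```

Emit:
{"name": "servo_tool", "arguments": {"targets": [{"x": 0.02,"y": -0.2,"z": 0,"yaw": 0,"hand": 1},{"x": 0.02,"y": -0.2,"z": 0,"yaw": 0,"hand": 1},{"x": 0.02,"y": -0.2,"z": 0,"yaw": 0,"hand": 1}]}}

```text
time: 15.4
position: [0.5678, -0.2926, 0.0628]
tcp_rot: [0.679, 0.734, -0.0, -0.0]
wrist_force: [-1.2, 2.6, 0.6]
grip_width: 0.017
finger_force: 39.9
```

Emit:
{"name": "servo_tool", "arguments": {"targets": [{"x": 0.02,"y": -0.2,"z": 0,"yaw": 0,"hand": 1},{"x": 0.02,"y": -0.2,"z": 0,"yaw": 0,"hand": 1},{"x": 0.02,"y": -0.2,"z": 0,"yaw": 0,"hand": 1}]}}

```text
time: 15.7
position: [0.568, -0.2946, 0.0628]
tcp_rot: [0.679, 0.734, -0.0, -0.0]
wrist_force: [-2.6, 2.7, 1.2]
grip_width: 0.0166
finger_force: 39.9
```

Emit:
{"name": "servo_tool", "arguments": {"targets": [{"x": 0.03,"y": -0.35,"z": 0,"yaw": 0,"hand": 1},{"x": 0.05,"y": -0.7,"z": 0,"yaw": 0,"hand": 1},{"x": 0.05,"y": -0.7,"z": 0,"yaw": 0,"hand": 1},{"x": 0.05,"y": -0.7,"z": 0,"yaw": 0,"hand": 1}]}}

```text
time: 16.1
position: [0.5686, -0.3017, 0.0628]
tcp_rot: [0.679, 0.734, 0.0, -0.0]
wrist_force: [-0.6, 3.4, 0.4]
grip_width: 0.0164
finger_force: 39.9
```

Emit:
{"name": "servo_tool", "arguments": {"targets": [{"x": 0,"y": 0,"z": -0.2,"yaw": 0,"hand": 1},{"x": 0,"y": 0,"z": -0.4,"yaw": 0,"hand": 1},{"x": 0,"y": 0,"z": -0.5,"yaw": 0,"hand": 1},{"x": 0,"y": 0,"z": -0.5,"yaw": 0,"hand": 1}]}}

```text
time: 16.5
position: [0.5691, -0.3019, 0.0602]
tcp_rot: [0.679, 0.734, 0.0, 0.001]
wrist_force: [-12.2, 7.1, 31.4]
grip_width: 0.0164
finger_force: 43.4
```

Emit:
{"name": "servo_tool", "arguments": {"targets": [{"x": 0,"y": 0,"z": 0.5,"yaw": 0,"hand": 1},{"x": -0.2,"y": 0,"z": 0.5,"yaw": 0,"hand": 1},{"x": -0.2,"y": 0,"z": 0.5,"yaw": 0,"hand": 1},{"x": -0.2,"y": 0,"z": 0.5,"yaw": 0,"hand": 1}]}}

```text
time: 16.9
position: [0.5665, -0.3015, 0.0626]
tcp_rot: [0.679, 0.734, -0.0, -0.0]
wrist_force: [0.2, 4.5, 0.9]
grip_width: 0.0166
finger_force: 40.0
```

Emit:
{"name": "servo_tool", "arguments": {"targets": [{"x": 0,"y": 0,"z": -0.2,"yaw": 0,"hand": 1},{"x": 0,"y": 0,"z": -0.4,"yaw": 0,"hand": 1},{"x": 0,"y": 0,"z": -0.4,"yaw": 0,"hand": 1},{"x": 0,"y": 0,"z": -0.4,"yaw": 0,"hand": 1}]}}

```text
time: 17.3
position: [0.5663, -0.3014, 0.0584]
tcp_rot: [0.679, 0.734, -0.0, -0.0]
wrist_force: [0.1, 4.2, -1.9]
grip_width: 0.0166
finger_force: 39.5
```

Emit:
{"name": "servo_tool", "arguments": {"targets": [{"x": 0,"y": 0,"z": -0.15,"yaw": 0,"hand": 1},{"x": 0,"y": 0,"z": -0.3,"yaw": 0,"hand": 1},{"x": 0,"y": 0,"z": -0.3,"yaw": 0,"hand": 1}]}}

```text
time: 17.6
position: [0.5666, -0.3015, 0.0556]
tcp_rot: [0.679, 0.734, 0.0, -0.0]
wrist_force: [0.4, 4.0, 0.9]
grip_width: 0.0163
finger_force: 39.9
```

Emit:
{"name": "servo_tool", "arguments": {"targets": [{"x": 0,"y": 0,"z": -0.1,"yaw": 0,"hand": 1},{"x": 0,"y": 0,"z": -0.1,"yaw": 0,"hand": 1},{"x": 0,"y": 0,"z": -0.1,"yaw": 0,"hand": 1}]}}

```text
time: 17.9
position: [0.5666, -0.3016, 0.0552]
tcp_rot: [0.679, 0.734, 0.0, 0.0]
wrist_force: [-3.0, 4.2, 5.4]
grip_width: 0.0166
finger_force: 40.5
```

Emit:
{"name": "servo_tool", "arguments": {"targets": [{"x": 0,"y": 0,"z": 0,"yaw": 0,"hand": 2.8},{"x": 0,"y": 0,"z": 0,"yaw": 0,"hand": 2.8},{"x": 0,"y": 0,"z": 0,"yaw": 0,"hand": 2.8},{"x": 0,"y": 0,"z": 1,"yaw": 0,"hand": 2.8},{"x": 0,"y": 0,"z": 4,"yaw": 0,"hand": 2.8},{"x": 0,"y": 0,"z": 8,"yaw": 0,"hand": 2.8},{"x": -5,"y": -2,"z": 12,"yaw": 0,"hand": 1},{"x": -10,"y": -5,"z": 14,"yaw": 0,"hand": 0},{"x": -15,"y": -8,"z": 14,"yaw": 0,"hand": 0},{"x": -18,"y": -12,"z": 14,"yaw": 0,"hand": 0}]}}

```text
time: 18.9
position: [0.409, -0.3992, 0.1954]
tcp_rot: [0.679, 0.734, -0.0, 0.001]
wrist_force: [1.4, -1.6, -0.4]
grip_width: -0.0
finger_force: 0.0
```

```bash
python3 - <<'E'
from g import *
S=arm.sense();print(S['position'])
t=arm.snapshot('top');s=arm.snapshot('side')
a=cv2.resize(t[165:215,400:500],(500,250),interpolation=cv2.INTER_CUBIC)[:,:,::-1]
b=cv2.resize(s[270:350,160:235],(300,320),interpolation=cv2.INTER_CUBIC)[:,:,::-1]
o=np.zeros((320,800,3),np.uint8);o[:250,:500]=a;o[:,500:]=b;cv2.imwrite('pics/m5.png',o)
E
```

```text
[ 0.40898917 -0.39917256  0.19538179]
```

View pics/m5.png

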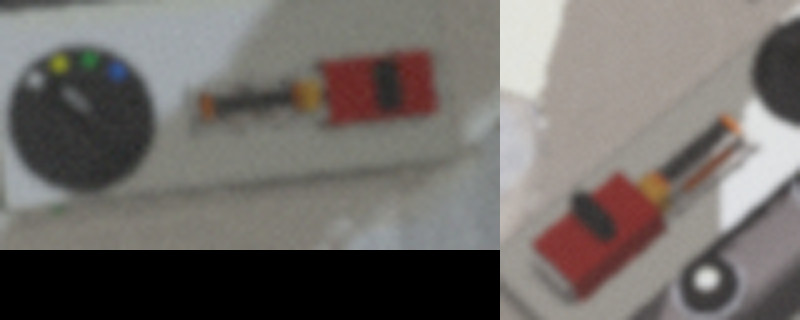

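The orange bar sits in line in the channel, top crop (205–300, 100), with the follower against it.

Emit:
{"name": "servo_tool", "arguments": {"targets": [{"x": 5,"y": 1,"z": 0,"yaw": 0,"hand": 0},{"x": 10,"y": 2,"z": 0,"yaw": 0,"hand": 0},{"x": 15,"y": 2.6,"z": 0,"yaw": 0,"hand": 0},{"x": 18.5,"y": 2.6,"z": 0,"yaw": 0,"hand": 0},{"x": 18.5,"y": 2.6,"z": 0,"yaw": 0,"hand": 0},{"x": 18.5,"y": 2.6,"z": 0,"yaw": 0,"hand": 0}]}}

```text
time: 19.6
position: [0.5959, -0.3723, 0.1926]
tcp_rot: [0.679, 0.734, -0.0, -0.0]
wrist_force: [-1.7, 0.1, 0.9]
grip_width: 0.0
finger_force: 0.0
```

Emit:
{"name": "servo_tool", "arguments": {"targets": [{"x": -2.2,"y": -2.5,"z": 0,"yaw": 0,"hand": 0},{"x": -2.2,"y": -2.5,"z": -3,"yaw": 0,"hand": 0},{"x": -2.2,"y": -2.5,"z": -7,"yaw": 0,"hand": 0},{"x": -2.2,"y": -2.5,"z": -10,"yaw": 0,"hand": 0},{"x": -2.2,"y": -2.5,"z": -11.3,"yaw": 0,"hand": 0},{"x": -2.2,"y": -2.5,"z": -11.3,"yaw": 0,"hand": 0},{"x": -2.2,"y": -2.5,"z": -11.3,"yaw": 0,"hand": 0}]}}

```text
time: 20.3
position: [0.5736, -0.3983, 0.0821]
tcp_rot: [0.679, 0.734, 0.0, 0.001]
wrist_force: [0.0, 0.1, 0.8]
grip_width: 0.0001
finger_force: 0.0
```

Emit:
{"name": "servo_tool", "arguments": {"targets": [{"x": -0.06,"y": 0.8,"z": -0.2,"yaw": 0,"hand": 0},{"x": -0.12,"y": 1.6,"z": -0.2,"yaw": 0,"hand": 0},{"x": -0.19,"y": 2.4,"z": -0.2,"yaw": 0,"hand": 0},{"x": -0.25,"y": 3.2,"z": -0.2,"yaw": 0,"hand": 0},{"x": -0.32,"y": 4.0,"z": -0.2,"yaw": 0,"hand": 0},{"x": -0.38,"y": 4.8,"z": -0.2,"yaw": 0,"hand": 0},{"x": -0.44,"y": 5.6,"z": -0.2,"yaw": 0,"hand": 0},{"x": -0.5,"y": 6.4,"z": -0.2,"yaw": 0,"hand": 0},{"x": -0.55,"y": 7.0,"z": -0.2,"yaw": 0,"hand": 0},{"x": -0.55,"y": 7.0,"z": -0.2,"yaw": 0,"hand": 0}]}}

```text
time: 21.3
position: [0.5678, -0.3267, 0.078]
tcp_rot: [0.679, 0.734, 0.0, -0.0]
wrist_force: [-0.1, 0.0, -0.6]
grip_width: 0.0001
finger_force: 0.0
```

Emit:
{"name": "servo_tool", "arguments": {"targets": [{"x": -0.02,"y": 0.3,"z": 0,"yaw": 0,"hand": 0},{"x": -0.03,"y": 0.5,"z": 0,"yaw": 0,"hand": 0},{"x": -0.03,"y": 0.5,"z": 0,"yaw": 0,"hand": 0}]}}

```text
time: 21.6
position: [0.5675, -0.3226, 0.078]
tcp_rot: [0.679, 0.734, 0.0, -0.0]
wrist_force: [-0.3, -0.3, 0.9]
grip_width: -0.0001
finger_force: 0.0
```

Emit:
{"name": "servo_tool", "arguments": {"targets": [{"x": 0,"y": 0.1,"z": 0,"yaw": 0,"hand": 0},{"x": 0,"y": 0.2,"z": 0,"yaw": 0,"hand": 0},{"x": 0,"y": 0.2,"z": 0,"yaw": 0,"hand": 0}]}}

```text
time: 21.9
position: [0.5674, -0.3215, 0.078]
tcp_rot: [0.679, 0.734, -0.001, 0.0]
wrist_force: [0.1, -6.7, -1.2]
grip_width: -0.0001
finger_force: 3.2
```

Emit:
{"name": "servo_tool", "arguments": {"targets": [{"x": 0,"y": 0.1,"z": 0,"yaw": 0,"hand": 0},{"x": 0,"y": 0.2,"z": 0,"yaw": 0,"hand": 0},{"x": 0,"y": 0.2,"z": 0,"yaw": 0,"hand": 0}]}}

```text
time: 22.2
position: [0.5674, -0.3212, 0.0781]
tcp_rot: [0.68, 0.734, -0.002, 0.001]
wrist_force: [-0.8, -18.7, -4.8]
grip_width: -0.0
finger_force: 9.0
```

Emit:
{"name": "servo_tool", "arguments": {"targets": [{"x": 0,"y": -0.6,"z": 0,"yaw": 0,"hand": 0},{"x": 0,"y": -0.6,"z": 4,"yaw": 0,"hand": 1},{"x": 0,"y": 0,"z": 8,"yaw": -0.1,"hand": 3.5},{"x": -0.4,"y": 4,"z": 8,"yaw": -0.25,"hand": 3.5},{"x": -0.8,"y": 8,"z": 8,"yaw": -0.4,"hand": 3.5},{"x": -0.8,"y": 11.8,"z": 8,"yaw": -0.55,"hand": 3.5},{"x": -0.8,"y": 11.8,"z": 8,"yaw": -0.7,"hand": 3.5},{"x": -0.8,"y": 11.8,"z": 8,"yaw": -0.82,"hand": 3.5},{"x": -0.8,"y": 11.8,"z": 8,"yaw": -0.82,"hand": 3.5}]}}

```text
time: 23.1
position: [0.5596, -0.2003, 0.1581]
tcp_rot: [0.916, 0.402, 0.0, -0.0]
wrist_force: [0.3, 0.3, 0.4]
grip_width: 0.0349
finger_force: 0.0
```

```bash
python3 - <<'E'
from g import *
S=arm.sense();q=S['tcp_rot'];print(S['position'],2*np.arctan2(q[1],q[0])-np.pi/2)
s=cv2.imread('pics/side0.png')[:,:,::-1]
print('dial side',rect('side',s,(0,0,0),(180,255,90),(218,265,264,305),.056,20))
s=arm.snapshot('side')
print('lug',rect('side',s,(0,0,0),(180,255,75),(180,295,225,340),.091,2))
E
```

```text
[ 0.55961534 -0.20029066  0.15812918] -0.7434669190795095
dial side [(array([ 0.5671, -0.2071,  0.056 ]), array([0.0792, 0.0805]), 0.822, array([240.2, 286.9]))]
lug [(array([ 0.6558, -0.3383,  0.091 ]), array([0.0028, 0.0115]), 2.887, array([216. , 337.5])), (array([ 0.6437, -0.3387,  0.091 ]), array([0.0049, 0.006 ]), 0.82, array([212.5, 333.9])), (array([ 0.5753, -0.3068,  0.091 ]), array([0.0078, 0.0287]), 0.031, array([206.2, 305.3]))]
```

Emit:
{"name": "servo_tool", "arguments": {"targets": [{"x": 0,"y": -0.4,"z": -3,"yaw": 0,"hand": 3.5},{"x": 0,"y": -0.4,"z": -6,"yaw": 0,"hand": 3.5},{"x": 0,"y": -0.4,"z": -8.5,"yaw": 0,"hand": 3.5},{"x": 0,"y": -0.4,"z": -9.8,"yaw": 0,"hand": 3.5},{"x": 0,"y": -0.4,"z": -9.8,"yaw": 0,"hand": 3.5}]}}

```text
time: 23.65
position: [0.5585, -0.2045, 0.0586]
tcp_rot: [0.915, 0.403, -0.001, -0.001]
wrist_force: [-0.2, 0.2, -0.2]
grip_width: 0.0349
finger_force: 0.0
```

Emit:
{"name": "servo_tool", "arguments": {"targets": [{"x": 0,"y": 0,"z": 0,"yaw": 0,"hand": 0.4},{"x": 0,"y": 0,"z": 0,"yaw": 0,"hand": 0.4},{"x": 0,"y": 0,"z": 0,"yaw": 0,"hand": 0.4},{"x": 0,"y": 0,"z": 0,"yaw": 0,"hand": 0.4},{"x": 0,"y": 0,"z": 0,"yaw": 0,"hand": 0.4}], "grip_force": 25}}

```text
time: 24.15
position: [0.5604, -0.2051, 0.0615]
tcp_rot: [0.915, 0.403, 0.001, 0.001]
wrist_force: [-1.1, -0.6, 7.4]
grip_width: 0.0112
finger_force: 30.7
```

Gripped at 11 mm. Turning clockwise by 1.0.

Emit:
{"name": "servo_tool", "arguments": {"targets": [{"x": 0,"y": 0,"z": 0,"yaw": -0.12,"hand": 0.4},{"x": 0,"y": 0,"z": 0,"yaw": -0.24,"hand": 0.4},{"x": 0,"y": 0,"z": 0,"yaw": -0.36,"hand": 0.4},{"x": 0,"y": 0,"z": 0,"yaw": -0.48,"hand": 0.4},{"x": 0,"y": 0,"z": 0,"yaw": -0.6,"hand": 0.4},{"x": 0,"y": 0,"z": 0,"yaw": -0.72,"hand": 0.4},{"x": 0,"y": 0,"z": 0,"yaw": -0.84,"hand": 0.4},{"x": 0,"y": 0,"z": 0,"yaw": -0.95,"hand": 0.4},{"x": 0,"y": 0,"z": 0,"yaw": -1.0,"hand": 0.4},{"x": 0,"y": 0,"z": 0,"yaw": -1.0,"hand": 0.4}]}}

```text
time: 25.15
position: [0.5603, -0.2048, 0.0615]
tcp_rot: [0.996, -0.086, 0.001, 0.0]
wrist_force: [-1.0, 1.5, 8.4]
grip_width: 0.0111
finger_force: 30.9
```

Emit:
{"name": "servo_tool", "arguments": {"targets": [{"x": 0,"y": 0,"z": 0,"yaw": 0,"hand": 0.4},{"x": 0,"y": 0,"z": 0,"yaw": 0,"hand": 3.5},{"x": 0,"y": 0,"z": 0,"yaw": 0,"hand": 3.5},{"x": 0,"y": 0,"z": 0,"yaw": 0,"hand": 3.5},{"x": 0,"y": 0,"z": 3,"yaw": 0,"hand": 3.5},{"x": 0,"y": 0,"z": 8,"yaw": 0,"hand": 3},{"x": 0,"y": 0,"z": 13,"yaw": 0,"hand": 2},{"x": 0,"y": 0,"z": 18,"yaw": 0,"hand": 2},{"x": 0,"y": 0,"z": 18,"yaw": 0,"hand": 2}]}}

```text
time: 26.05
position: [0.5617, -0.2055, 0.2471]
tcp_rot: [0.996, -0.085, 0.005, 0.001]
wrist_force: [0.9, -0.5, -1.5]
grip_width: 0.0201
finger_force: 0.0
```

```bash
python3 - <<'E'
from g import *
S=arm.sense();q=S['tcp_rot'];print(S['position'],2*np.arctan2(q[1],q[0])-np.pi/2)
t=cv2.imread('pics/top0.png')[:,:,::-1];s=arm.snapshot('side')
cv2.imwrite('pics/s6.png',cv2.resize(s[150:350,160:360],(600,600),interpolation=cv2.INTER_CUBIC)[:,:,::-1])
print('fence pts',P('top',*px('top',[0,0,0]),0)[:2])
# tray blue lines
h=cv2.cvtColor(cv2.resize(t[135:260,262:370],None,fx=6,fy=5.5,interpolation=cv2.INTER_CUBIC),cv2.COLOR_RGB2BGR);cv2.imwrite('pics/tray.png',h)
E
```

```text
[ 0.56173166 -0.20553479  0.24706732] -1.7419341251540286
fence pts [-5.55111512e-17  2.08166817e-17]
```

View pics/s6.png

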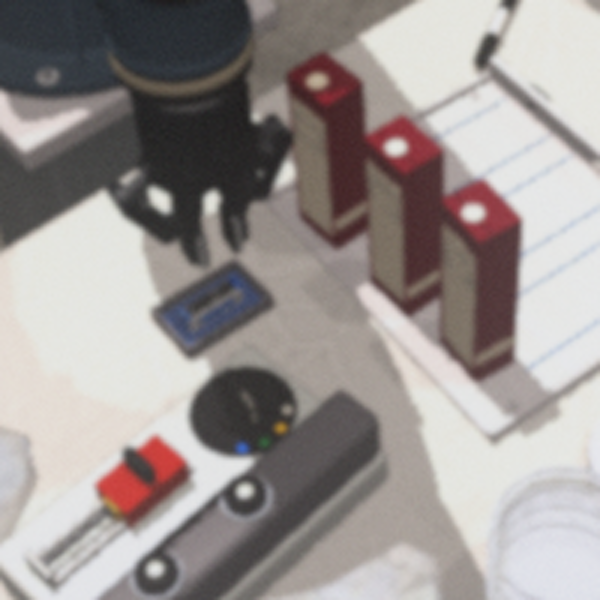

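View pics/tray.png

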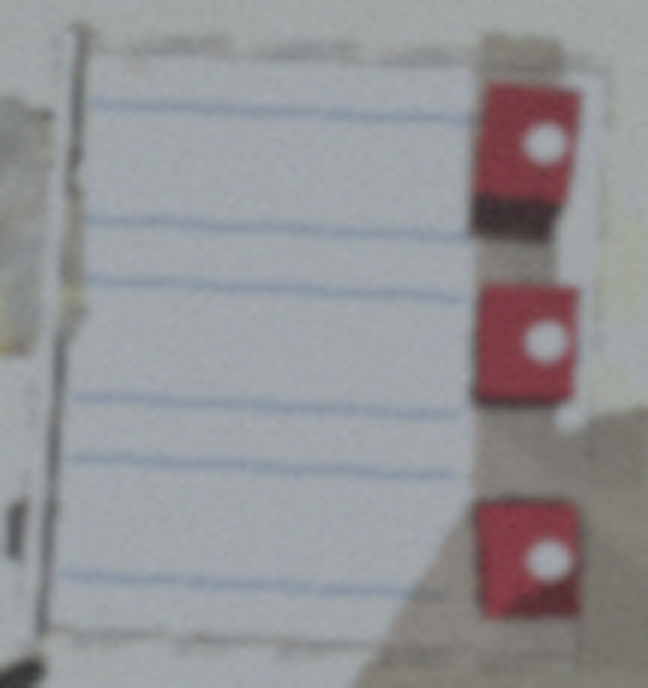

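Side view: the rail is closed over the bar and the pointer is on the green mark. The cartons stand with cream facing −y. In the tray crop, the line pairs run from x=95 to 470 and the fence's inner edge goes from (82,50) to (45,630).

```bash
python3 - <<'E'
from g import *
c=lambda u,v,z:P('top',262+u/6-.4,135+v/5.5-.4,z)
for a,b in[((95,103),(470,118)),((85,220),(470,238)),((85,280),(460,299)),((75,397),(452,414)),((72,457),(452,474)),((60,573),(440,594))]:
    A,B=c(*a,.006),c(*b,.006);d=A-B;print(A.round(4),B.round(4),'dir',round(np.arctan2(d[1],d[0]),4))
print('fence',c(82,50,.038),c(45,630,.038))
print('tops',[c(*p,.196).round(4) for p in((532,142),(527,343),(529,558))])
E
```

```text
[0.6865 0.2091 0.006 ] [0.6712 0.0149 0.006 ] dir 1.492
[0.6201 0.2158 0.006 ] [0.6033 0.0171 0.006 ] dir 1.4866
[0.5861 0.2166 0.006 ] [0.5692 0.0234 0.006 ] dir 1.4834
[0.5203 0.2233 0.006 ] [0.5049 0.0295 0.006 ] dir 1.4914
[0.4866 0.2256 0.006 ] [0.4714 0.0306 0.006 ] dir 1.4928
[0.422  0.2333 0.006 ] [0.4049 0.0388 0.006 ] dir 1.4834
fence [0.71062915 0.21053579 0.038     ] [0.3927768  0.23631694 0.038     ]
tops [array([ 0.6278, -0.0072,  0.196 ]), array([ 0.5327, -0.0019,  0.196 ]), array([0.432 , 0.0007, 0.196 ])]
```

Emit:
{"name": "servo_tool", "arguments": {"targets": [{"x": -1,"y": 0,"z": 0,"yaw": 0.14,"hand": 2},{"x": -2,"y": 1,"z": 0,"yaw": 0.28,"hand": 2},{"x": -4,"y": 2,"z": 0,"yaw": 0.42,"hand": 2},{"x": -6,"y": 4,"z": 0,"yaw": 0.56,"hand": 2},{"x": -8,"y": 6,"z": 0,"yaw": 0.7,"hand": 2},{"x": -10,"y": 8,"z": 0,"yaw": 0.84,"hand": 2},{"x": -12,"y": 10,"z": 0,"yaw": 0.98,"hand": 2},{"x": -13.3,"y": 12,"z": 0,"yaw": 1.12,"hand": 2},{"x": -13.3,"y": 13,"z": 0,"yaw": 1.26,"hand": 2},{"x": -13.3,"y": 14,"z": 0,"yaw": 1.4,"hand": 2}]}}

```text
time: 27.1
position: [0.4257, -0.064, 0.2393]
tcp_rot: [0.815, 0.579, -0.0, -0.0]
wrist_force: [-0.1, -1.4, -0.3]
grip_width: 0.0198
finger_force: 0.0
```

Emit:
{"name": "servo_tool", "arguments": {"targets": [{"x": 0,"y": 0.5,"z": 0,"yaw": 0.14,"hand": 2},{"x": 0,"y": 1.0,"z": 0,"yaw": 0.26,"hand": 2},{"x": 0,"y": 1.4,"z": -1,"yaw": 0.26,"hand": 2},{"x": 0,"y": 1.4,"z": -1,"yaw": 0.26,"hand": 2}]}}

```text
time: 27.5
position: [0.4256, -0.0503, 0.2281]
tcp_rot: [0.737, 0.676, -0.001, -0.001]
wrist_force: [-0.1, -0.2, -0.2]
grip_width: 0.0201
finger_force: 0.0
```

Emit:
{"name": "servo_tool", "arguments": {"targets": [{"x": 0.2,"y": 0,"z": -3,"yaw": 0,"hand": 2},{"x": 0.2,"y": 0,"z": -6.2,"yaw": 0,"hand": 2},{"x": 0.2,"y": 0,"z": -6.2,"yaw": 0,"hand": 2},{"x": 0.3,"y": 1,"z": -6.2,"yaw": 0,"hand": 2},{"x": 0.35,"y": 1.6,"z": -6.2,"yaw": 0,"hand": 2},{"x": 0.4,"y": 2.2,"z": -6.2,"yaw": 0,"hand": 2},{"x": 0.4,"y": 2.8,"z": -6.2,"yaw": 0,"hand": 2},{"x": 0.4,"y": 3.4,"z": -6.2,"yaw": 0,"hand": 2},{"x": 0.4,"y": 4.0,"z": -6.2,"yaw": 0,"hand": 2},{"x": 0.4,"y": 4.6,"z": -6.2,"yaw": 0,"hand": 2}]}}

```text
time: 28.5
position: [0.4305, -0.0042, 0.1681]
tcp_rot: [0.735, 0.678, 0.0, 0.0]
wrist_force: [-0.3, -0.3, 0.2]
grip_width: 0.02
finger_force: 0.0
```

Emit:
{"name": "servo_tool", "arguments": {"targets": [{"x": 0,"y": 0.6,"z": 0,"yaw": 0,"hand": 2},{"x": 0.1,"y": 1.2,"z": 0,"yaw": 0,"hand": 2},{"x": 0.1,"y": 1.8,"z": 0,"yaw": 0,"hand": 2},{"x": 0.2,"y": 2.4,"z": 0,"yaw": 0,"hand": 2},{"x": 0.2,"y": 2.4,"z": 0,"yaw": 0,"hand": 2},{"x": 0.2,"y": 2.4,"z": 0,"yaw": 0,"hand": 2}]}}

```text
time: 29.1
position: [0.4325, 0.0194, 0.168]
tcp_rot: [0.735, 0.678, -0.0, 0.0]
wrist_force: [0.3, 0.2, -0.4]
grip_width: 0.0199
finger_force: 0.0
```

```bash
python3 - <<'E'
from g import *
s=arm.snapshot('side')
cv2.imwrite('pics/s7.png',cv2.resize(s[130:310,220:420],(600,540),interpolation=cv2.INTER_CUBIC)[:,:,::-1])
E
```

```text
(no output)
```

View pics/s7.png

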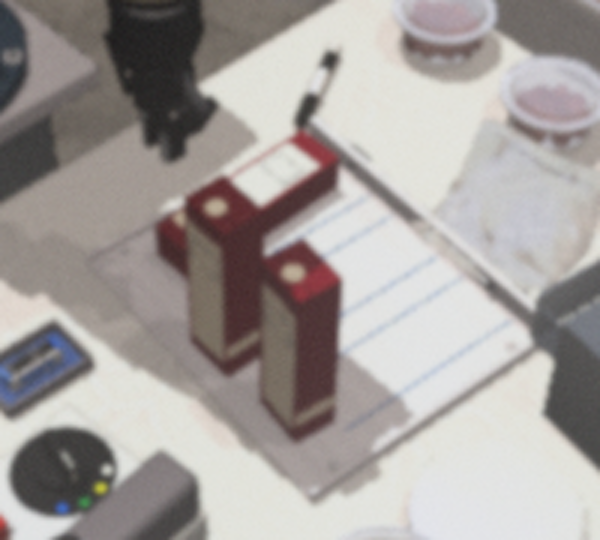

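The first carton lies flat, cream up (px (270,185)), with the other two still standing. Next is the middle one.

Emit:
{"name": "servo_tool", "arguments": {"targets": [{"x": 0,"y": -3,"z": 3,"yaw": 0,"hand": 2},{"x": 0,"y": -7.1,"z": 5,"yaw": 0,"hand": 2},{"x": 4,"y": -7.1,"z": 5,"yaw": 0,"hand": 2},{"x": 8,"y": -7.1,"z": 3,"yaw": 0,"hand": 2},{"x": 9.6,"y": -7.1,"z": 0,"yaw": 0,"hand": 2},{"x": 9.6,"y": -7.1,"z": 0,"yaw": 0,"hand": 2},{"x": 9.6,"y": -7.1,"z": 0,"yaw": 0,"hand": 2}]}}

```text
time: 29.85
position: [0.5279, -0.0519, 0.1677]
tcp_rot: [0.736, 0.677, -0.001, -0.001]
wrist_force: [0.1, 0.3, 0.9]
grip_width: 0.0198
finger_force: 0.0
```

Emit:
{"name": "servo_tool", "arguments": {"targets": [{"x": 0.1,"y": 1,"z": 0,"yaw": 0,"hand": 2},{"x": 0.1,"y": 1.6,"z": 0,"yaw": 0,"hand": 2},{"x": 0.2,"y": 2.2,"z": 0,"yaw": 0,"hand": 2},{"x": 0.2,"y": 2.8,"z": 0,"yaw": 0,"hand": 2},{"x": 0.2,"y": 3.4,"z": 0,"yaw": 0,"hand": 2},{"x": 0.3,"y": 4.0,"z": 0,"yaw": 0,"hand": 2},{"x": 0.3,"y": 4.6,"z": 0,"yaw": 0,"hand": 2},{"x": 0.4,"y": 5.2,"z": 0,"yaw": 0,"hand": 2},{"x": 0.4,"y": 5.8,"z": 0,"yaw": 0,"hand": 2},{"x": 0.5,"y": 6.4,"z": 0,"yaw": 0,"hand": 2}]}}

```text
time: 30.85
position: [0.5335, 0.0128, 0.168]
tcp_rot: [0.736, 0.678, -0.0, -0.0]
wrist_force: [0.7, 0.9, -0.3]
grip_width: 0.0199
finger_force: 0.0
```

Emit:
{"name": "servo_tool", "arguments": {"targets": [{"x": 0,"y": 0.7,"z": 0,"yaw": 0,"hand": 2},{"x": 0,"y": 0.7,"z": 0,"yaw": 0,"hand": 2},{"x": 0,"y": 0.7,"z": 0,"yaw": 0,"hand": 2},{"x": 0,"y": 0.7,"z": 0,"yaw": 0,"hand": 2}]}}

```text
time: 31.25
position: [0.5335, 0.0191, 0.168]
tcp_rot: [0.736, 0.678, -0.0, 0.0]
wrist_force: [-0.1, -1.6, -1.0]
grip_width: 0.0201
finger_force: 0.0
```

Emit:
{"name": "servo_tool", "arguments": {"targets": [{"x": 0,"y": -3,"z": 3,"yaw": 0,"hand": 2},{"x": 0,"y": -7.5,"z": 5,"yaw": 0,"hand": 2},{"x": 4,"y": -7.8,"z": 5,"yaw": 0,"hand": 2},{"x": 8,"y": -7.8,"z": 3,"yaw": 0,"hand": 2},{"x": 9,"y": -7.8,"z": 0,"yaw": 0,"hand": 2},{"x": 9,"y": -7.8,"z": 0,"yaw": 0,"hand": 2},{"x": 9,"y": -7.8,"z": 0,"yaw": 0,"hand": 2}]}}

```text
time: 31.95
position: [0.6227, -0.0588, 0.1682]
tcp_rot: [0.736, 0.677, -0.0, -0.001]
wrist_force: [-0.8, -0.4, 1.0]
grip_width: 0.0198
finger_force: 0.0
```

Emit:
{"name": "servo_tool", "arguments": {"targets": [{"x": 0.1,"y": 1,"z": 0,"yaw": 0,"hand": 2},{"x": 0.1,"y": 1.6,"z": 0,"yaw": 0,"hand": 2},{"x": 0.2,"y": 2.2,"z": 0,"yaw": 0,"hand": 2},{"x": 0.2,"y": 2.8,"z": 0,"yaw": 0,"hand": 2},{"x": 0.2,"y": 3.4,"z": 0,"yaw": 0,"hand": 2},{"x": 0.3,"y": 4.0,"z": 0,"yaw": 0,"hand": 2},{"x": 0.3,"y": 4.6,"z": 0,"yaw": 0,"hand": 2},{"x": 0.4,"y": 5.2,"z": 0,"yaw": 0,"hand": 2},{"x": 0.4,"y": 5.8,"z": 0,"yaw": 0,"hand": 2},{"x": 0.5,"y": 6.4,"z": 0,"yaw": 0,"hand": 2}]}}

```text
time: 32.95
position: [0.6285, 0.0058, 0.168]
tcp_rot: [0.736, 0.678, -0.0, -0.0]
wrist_force: [-0.9, 0.2, 0.5]
grip_width: 0.0201
finger_force: 0.0
```

Emit:
{"name": "servo_tool", "arguments": {"targets": [{"x": 0,"y": 0.7,"z": 0,"yaw": 0,"hand": 2},{"x": 0,"y": 0.7,"z": 0,"yaw": 0,"hand": 2},{"x": 0,"y": 0.7,"z": 0,"yaw": 0,"hand": 2},{"x": 0,"y": -4,"z": 2,"yaw": 0,"hand": 2},{"x": 0,"y": -9,"z": 2,"yaw": 0,"hand": 2},{"x": -5,"y": -12,"z": 2,"yaw": 0,"hand": 2},{"x": -10,"y": -12,"z": 2,"yaw": 0,"hand": 2},{"x": -15,"y": -12,"z": 2,"yaw": 0,"hand": 2},{"x": -20,"y": -12,"z": 2,"yaw": 0,"hand": 2},{"x": -20,"y": -12,"z": 2,"yaw": 0,"hand": 2}]}}

```text
time: 33.95
position: [0.4235, -0.1146, 0.1879]
tcp_rot: [0.736, 0.677, -0.001, -0.001]
wrist_force: [1.7, -0.4, -0.4]
grip_width: 0.0201
finger_force: 0.0
```

```bash
python3 - <<'E'
from g import *
S=arm.sense();print(S['position'])
t=arm.snapshot('top')
for lo,hi in(((0,110,30),(8,255,220)),((170,110,30),(180,255,220))):
  for r in rect('top',t,lo,hi,(265,140,370,256),.048,15):print(r)
cv2.imwrite('pics/t8.png',cv2.resize(t[135:260,250:400],(720,600),interpolation=cv2.INTER_CUBIC)[:,:,::-1])
E
```

```text
[ 0.42349558 -0.11463349  0.18791851]
(array([0.4315, 0.2028, 0.048 ]), array([0.0153, 0.0468]), 3.139, array([279.5, 236. ]))
(array([0.4315, 0.0328, 0.048 ]), array([0.0106, 0.0473]), 3.132, array([336.7, 234.4]))
(array([0.536 , 0.0362, 0.048 ]), array([0.0097, 0.0476]), 3.11, array([334.5, 199.1]))
(array([0.5455, 0.2062, 0.048 ]), array([0.016 , 0.0473]), 3.085, array([277.5, 197.7]))
(array([0.6329, 0.0349, 0.048 ]), array([0.0106, 0.0497]), 2.974, array([333.9, 166.7]))
(array([0.6595, 0.2039, 0.048 ]), array([0.0174, 0.0497]), 2.985, array([277.4, 159.8]))
```

View pics/t8.png

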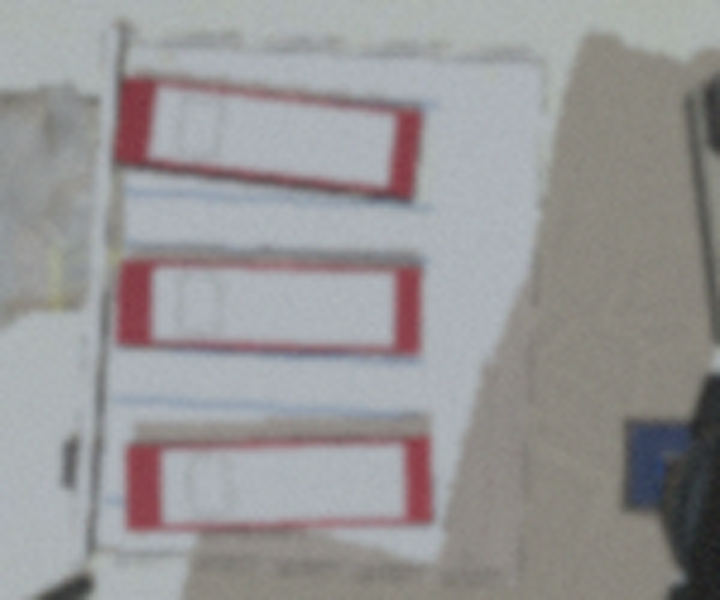

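All three lie flat, cream up. The tops are near the fence, and the outer two are skewed by about 0.08 rad. I'll push each home with two spread fingers.

Emit:
{"name": "servo_tool", "arguments": {"targets": [{"x": 0.5,"y": 4,"z": 0,"yaw": 0,"hand": 2.4},{"x": 0.5,"y": 8,"z": -2,"yaw": 0,"hand": 2.4},{"x": 0.5,"y": 11.2,"z": -6,"yaw": 0,"hand": 2.4},{"x": 0.5,"y": 11.2,"z": -11,"yaw": 0,"hand": 2.4},{"x": 0.5,"y": 11.2,"z": -15,"yaw": 0,"hand": 2.4},{"x": 0.5,"y": 11.2,"z": -16.9,"yaw": 0,"hand": 2.4},{"x": 0.5,"y": 11.2,"z": -16.9,"yaw": 0,"hand": 2.4},{"x": 0.5,"y": 11.2,"z": -16.9,"yaw": 0,"hand": 2.4}]}}

```text
time: 34.8
position: [0.4345, -0.0027, 0.0196]
tcp_rot: [0.735, 0.678, 0.0, 0.0]
wrist_force: [0.3, -0.4, 0.5]
grip_width: 0.0241
finger_force: 0.0
```

Emit:
{"name": "servo_tool", "arguments": {"targets": [{"x": 0,"y": 0.6,"z": 0,"yaw": 0,"hand": 2.4},{"x": 0.1,"y": 1.2,"z": 0,"yaw": 0,"hand": 2.4},{"x": 0.1,"y": 1.6,"z": 0,"yaw": 0,"hand": 2.4},{"x": 0.1,"y": 2.0,"z": 0,"yaw": 0,"hand": 2.4},{"x": 0.2,"y": 2.4,"z": 0,"yaw": 0,"hand": 2.4},{"x": 0.2,"y": 2.8,"z": 0,"yaw": 0,"hand": 2.4},{"x": 0.2,"y": 2.8,"z": 0,"yaw": 0,"hand": 2.4}]}}

```text
time: 35.5
position: [0.4356, 0.0259, 0.019]
tcp_rot: [0.735, 0.678, 0.0, -0.0]
wrist_force: [-0.5, 0.8, 0.4]
grip_width: 0.0239
finger_force: 0.0
```

Emit:
{"name": "servo_tool", "arguments": {"targets": [{"x": -0.4,"y": -0.2,"z": 0,"yaw": 0,"hand": 2.4},{"x": -0.4,"y": 0.2,"z": 0,"yaw": 0,"hand": 2.4},{"x": -0.4,"y": 0.4,"z": 0,"yaw": 0,"hand": 2.4},{"x": -0.4,"y": 0.4,"z": 0,"yaw": 0,"hand": 2.4}]}}

```text
time: 35.9
position: [0.4315, 0.0295, 0.019]
tcp_rot: [0.735, 0.678, 0.0, -0.0]
wrist_force: [0.7, -0.2, -0.7]
grip_width: 0.0237
finger_force: 0.0
```

Emit:
{"name": "servo_tool", "arguments": {"targets": [{"x": 0,"y": 0.2,"z": 0,"yaw": 0,"hand": 2.4},{"x": 0,"y": 0.4,"z": 0,"yaw": 0,"hand": 2.4},{"x": 0,"y": 0.4,"z": 0,"yaw": 0,"hand": 2.4}]}}

```text
time: 36.2
position: [0.4316, 0.0335, 0.019]
tcp_rot: [0.735, 0.678, 0.0, -0.0]
wrist_force: [-0.2, 0.1, 0.5]
grip_width: 0.0241
finger_force: 0.0
```

Emit:
{"name": "servo_tool", "arguments": {"targets": [{"x": 0,"y": 0.2,"z": 0,"yaw": 0,"hand": 2.4},{"x": 0,"y": 0.3,"z": 0,"yaw": 0,"hand": 2.4},{"x": 0,"y": 0.3,"z": 0,"yaw": 0,"hand": 2.4}]}}

```text
time: 36.5
position: [0.4313, 0.0346, 0.019]
tcp_rot: [0.736, 0.677, -0.002, 0.001]
wrist_force: [-2.0, -19.6, 3.9]
grip_width: 0.0241
finger_force: 9.4
```

Emit:
{"name": "servo_tool", "arguments": {"targets": [{"x": 0,"y": -1.5,"z": 0,"yaw": 0,"hand": 2.4},{"x": 0,"y": -3.5,"z": 0,"yaw": 0,"hand": 2.4},{"x": 4,"y": -3.5,"z": 0,"yaw": 0,"hand": 2.4},{"x": 8,"y": -3.5,"z": 0,"yaw": 0,"hand": 2.4},{"x": 10.2,"y": -3.5,"z": 0,"yaw": 0,"hand": 2.4},{"x": 10.2,"y": -3.0,"z": 0,"yaw": 0,"hand": 2.4},{"x": 10.3,"y": -2.4,"z": 0,"yaw": 0,"hand": 2.4},{"x": 10.3,"y": -2.0,"z": 0,"yaw": 0,"hand": 2.4},{"x": 10.3,"y": -1.6,"z": 0,"yaw": 0,"hand": 2.4},{"x": 10.3,"y": -1.6,"z": 0,"yaw": 0,"hand": 2.4}]}}

```text
time: 37.5
position: [0.534, 0.0209, 0.0192]
tcp_rot: [0.735, 0.678, 0.0, -0.0]
wrist_force: [0.0, 0.1, 0.3]
grip_width: 0.0239
finger_force: 0.0
```

Emit:
{"name": "servo_tool", "arguments": {"targets": [{"x": 0,"y": 0.2,"z": 0,"yaw": 0,"hand": 2.4},{"x": 0,"y": 0.4,"z": 0,"yaw": 0,"hand": 2.4},{"x": 0,"y": 0.4,"z": 0,"yaw": 0,"hand": 2.4}]}}

```text
time: 37.8
position: [0.5345, 0.0244, 0.0191]
tcp_rot: [0.735, 0.678, 0.0, 0.0]
wrist_force: [-0.8, -1.1, 0.7]
grip_width: 0.0241
finger_force: 0.1
```

Emit:
{"name": "servo_tool", "arguments": {"targets": [{"x": 0,"y": 0.1,"z": 0,"yaw": 0,"hand": 2.4},{"x": 0,"y": 0.2,"z": 0,"yaw": 0,"hand": 2.4},{"x": 0,"y": 0.2,"z": 0,"yaw": 0,"hand": 2.4}]}}

```text
time: 38.1
position: [0.5346, 0.0263, 0.0191]
tcp_rot: [0.736, 0.678, 0.0, 0.0]
wrist_force: [-0.3, -3.1, 1.5]
grip_width: 0.0243
finger_force: 1.3
```

Emit:
{"name": "servo_tool", "arguments": {"targets": [{"x": 0,"y": 0.1,"z": 0,"yaw": 0,"hand": 2.4},{"x": 0,"y": 0.2,"z": 0,"yaw": 0,"hand": 2.4},{"x": 0,"y": 0.2,"z": 0,"yaw": 0,"hand": 2.4}]}}

```text
time: 38.4
position: [0.5345, 0.0274, 0.0191]
tcp_rot: [0.736, 0.677, -0.001, 0.001]
wrist_force: [-0.6, -10.5, 4.4]
grip_width: 0.0239
finger_force: 5.4
```

Emit:
{"name": "servo_tool", "arguments": {"targets": [{"x": 0,"y": -1.5,"z": 0,"yaw": 0,"hand": 2.4},{"x": 0,"y": -3.5,"z": 0,"yaw": 0,"hand": 2.4},{"x": 4,"y": -3.5,"z": 0,"yaw": 0,"hand": 2.4},{"x": 8,"y": -3.5,"z": 0,"yaw": 0,"hand": 2.4},{"x": 9.8,"y": -3.5,"z": 0,"yaw": 0,"hand": 2.4},{"x": 9.8,"y": -3.0,"z": 0,"yaw": 0,"hand": 2.4},{"x": 9.8,"y": -2.4,"z": 0,"yaw": 0,"hand": 2.4},{"x": 9.8,"y": -1.9,"z": 0,"yaw": 0,"hand": 2.4},{"x": 9.8,"y": -1.5,"z": 0,"yaw": 0,"hand": 2.4},{"x": 9.8,"y": -1.5,"z": 0,"yaw": 0,"hand": 2.4}]}}

```text
time: 39.4
position: [0.6321, 0.0139, 0.0193]
tcp_rot: [0.735, 0.678, 0.0, -0.0]
wrist_force: [-0.9, 0.5, 0.3]
grip_width: 0.0239
finger_force: 0.0
```

Emit:
{"name": "servo_tool", "arguments": {"targets": [{"x": 0,"y": 0.2,"z": 0,"yaw": 0,"hand": 2.4},{"x": 0,"y": 0.4,"z": 0,"yaw": 0,"hand": 2.4},{"x": 0,"y": 0.4,"z": 0,"yaw": 0,"hand": 2.4}]}}

```text
time: 39.7
position: [0.6326, 0.0169, 0.0192]
tcp_rot: [0.736, 0.677, -0.0, 0.0]
wrist_force: [-0.2, -4.5, 2.1]
grip_width: 0.0245
finger_force: 2.1
```

Emit:
{"name": "servo_tool", "arguments": {"targets": [{"x": 0,"y": 0.1,"z": 0,"yaw": 0,"hand": 2.4},{"x": 0,"y": 0.2,"z": 0,"yaw": 0,"hand": 2.4},{"x": 0,"y": 0.2,"z": 0,"yaw": 0,"hand": 2.4}]}}

```text
time: 40.0
position: [0.6328, 0.0172, 0.0193]
tcp_rot: [0.736, 0.677, -0.001, 0.002]
wrist_force: [0.1, -16.4, 2.4]
grip_width: 0.024
finger_force: 8.1
```

Emit:
{"name": "servo_tool", "arguments": {"targets": [{"x": 0,"y": 0.1,"z": 0,"yaw": 0,"hand": 2.4},{"x": 0,"y": 0.15,"z": 0,"yaw": 0,"hand": 2.4},{"x": 0,"y": 0.15,"z": 0,"yaw": 0,"hand": 2.4}]}}

```text
time: 40.3
position: [0.6329, 0.0174, 0.0193]
tcp_rot: [0.736, 0.676, -0.002, 0.002]
wrist_force: [1.3, -24.8, 2.3]
grip_width: 0.0238
finger_force: 12.5
```

Emit:
{"name": "servo_tool", "arguments": {"targets": [{"x": 0,"y": -2,"z": 0,"yaw": 0,"hand": 2.4},{"x": 0,"y": -4,"z": 3,"yaw": 0,"hand": 2.4},{"x": 0,"y": -6,"z": 8,"yaw": 0,"hand": 2.4},{"x": -4,"y": -9,"z": 13,"yaw": 0,"hand": 2.4},{"x": -8,"y": -12,"z": 16,"yaw": 0,"hand": 2.4},{"x": -12,"y": -12,"z": 16,"yaw": 0,"hand": 2.4},{"x": -16,"y": -12,"z": 16,"yaw": 0,"hand": 2.4},{"x": -20,"y": -14,"z": 16,"yaw": 0,"hand": 2.4},{"x": -20,"y": -18,"z": 16,"yaw": 0,"hand": 2.4},{"x": -20,"y": -18,"z": 16,"yaw": 0,"hand": 2.4}]}}

```text
time: 41.3
position: [0.4315, -0.162, 0.1795]
tcp_rot: [0.737, 0.676, 0.0, 0.001]
wrist_force: [0.0, -0.2, 1.3]
grip_width: 0.024
finger_force: 0.0
```

```bash
python3 - <<'E'
from g import *
S=arm.sense();print(S['time'],S['position'])
t=arm.snapshot('top');s=arm.snapshot('side')
R=[]
for lo,hi in(((0,110,30),(8,255,220)),((170,110,30),(180,255,220))):
  R+=rect('top',t,lo,hi,(265,140,370,256),.048,8)
R.sort(key=lambda r:r[0][0])
for r in R:print(r)
a=cv2.resize(t[135:260,255:375],(480,500),interpolation=cv2.INTER_CUBIC)[:,:,::-1]
b=cv2.resize(s[220:360,160:285],(320,358),interpolation=cv2.INTER_CUBIC)[:,:,::-1]
o=np.zeros((500,800,3),np.uint8);o[:,:480]=a;o[:358,480:]=b;cv2.imwrite('pics/m9.png',o)
E
```

```text
41.3 [ 0.43148688 -0.16196951  0.17952295]
(array([0.4317, 0.0545, 0.048 ]), array([0.0098, 0.048 ]), 3.128, array([329.4, 234.5]))
(array([0.4376, 0.2244, 0.048 ]), array([0.0153, 0.0474]), 3.102, array([272.2, 234.2]))
(array([0.5366, 0.0464, 0.048 ]), array([0.0098, 0.0473]), 3.05, array([331.1, 199. ]))
(array([0.5494, 0.2161, 0.048 ]), array([0.0153, 0.0475]), 3.062, array([274.1, 196.5]))
(array([0.634 , 0.0372, 0.048 ]), array([0.0102, 0.0493]), 2.975, array([333.1, 166.4]))
(array([0.6592, 0.2056, 0.048 ]), array([0.0156, 0.0497]), 3.002, array([276.8, 159.9]))
```

View pics/m9.png

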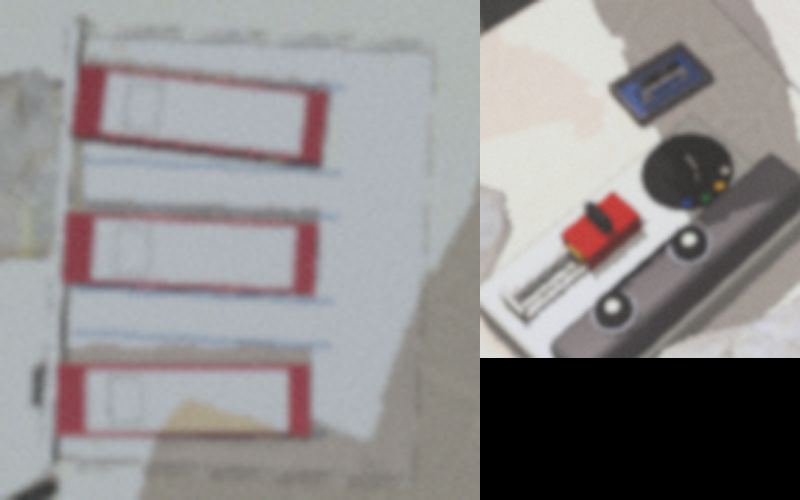

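Side crop: the rail is closed, the dial is on green and the old bar is in the case. Top crop: A is off by +0.046 rad and C by −0.066 rad because they jam diagonally, while B is square. I'll grip A and C across their width to square them, then press them home.

Emit:
{"name": "servo_tool", "arguments": {"targets": [{"x": 0.3,"y": 5,"z": 0,"yaw": 0,"hand": 7.5},{"x": 0.3,"y": 10,"z": -1,"yaw": 0,"hand": 7.5},{"x": 0.3,"y": 15,"z": -2,"yaw": 0,"hand": 7.5},{"x": 0.3,"y": 20,"z": -4,"yaw": 0,"hand": 7.5},{"x": 0.3,"y": 25,"z": -6,"yaw": 0,"hand": 7.5},{"x": 0.3,"y": 28.6,"z": -8,"yaw": 0,"hand": 7.5},{"x": 0.3,"y": 28.6,"z": -8,"yaw": 0,"hand": 7.5},{"x": 0.3,"y": 28.6,"z": -12,"yaw": 0,"hand": 7.5},{"x": 0.3,"y": 28.6,"z": -15.4,"yaw": 0,"hand": 7.5},{"x": 0.3,"y": 28.6,"z": -15.4,"yaw": 0,"hand": 7.5}]}}

```text
time: 42.4
position: [0.4327, 0.1267, 0.022]
tcp_rot: [0.735, 0.678, -0.003, -0.001]
wrist_force: [-1.1, -0.3, 0.9]
grip_width: 0.0752
finger_force: 0.0
```

Emit:
{"name": "servo_tool", "arguments": {"targets": [{"x": 0,"y": 0,"z": 0,"yaw": 0,"hand": 4.8},{"x": 0,"y": 0,"z": 0,"yaw": 0,"hand": 4.8},{"x": 0,"y": 0,"z": 0,"yaw": 0,"hand": 4.8},{"x": 0,"y": 0,"z": 0,"yaw": 0,"hand": 4.8},{"x": 0,"y": 0,"z": 0,"yaw": 0,"hand": 4.8}], "grip_force": 20}}

```text
time: 42.9
position: [0.4366, 0.1271, 0.0265]
tcp_rot: [0.736, 0.677, 0.001, 0.0]
wrist_force: [-2.7, -0.1, 10.9]
grip_width: 0.054
finger_force: 22.5
```

Emit:
{"name": "servo_tool", "arguments": {"targets": [{"x": 0,"y": 0.1,"z": 0,"yaw": 0,"hand": 4.8},{"x": 0,"y": 0.2,"z": 0,"yaw": 0,"hand": 4.8},{"x": 0,"y": 0.2,"z": 0,"yaw": 0,"hand": 4.8}]}}

```text
time: 43.2
position: [0.4365, 0.1274, 0.0265]
tcp_rot: [0.736, 0.677, -0.0, 0.002]
wrist_force: [-2.1, -17.4, 14.8]
grip_width: 0.0542
finger_force: 23.4
```

Emit:
{"name": "servo_tool", "arguments": {"targets": [{"x": 0,"y": 0,"z": 0,"yaw": 0,"hand": 7.3},{"x": 0,"y": 0,"z": 0,"yaw": 0,"hand": 7.3},{"x": 0,"y": 0,"z": 0,"yaw": 0,"hand": 7.3},{"x": 0,"y": 0,"z": 0,"yaw": 0,"hand": 7.3},{"x": 0,"y": 0,"z": 4,"yaw": 0,"hand": 7.3},{"x": 0,"y": 0,"z": 8,"yaw": 0,"hand": 7.3},{"x": 5,"y": -1,"z": 8,"yaw": 0,"hand": 7.3},{"x": 10,"y": -2,"z": 8,"yaw": 0,"hand": 7.3},{"x": 15,"y": -2.6,"z": 8,"yaw": 0,"hand": 7.3},{"x": 20,"y": -2.6,"z": 8,"yaw": 0,"hand": 7.3}]}}

```text
time: 44.2
position: [0.6351, 0.1019, 0.1052]
tcp_rot: [0.736, 0.677, 0.0, 0.0]
wrist_force: [0.6, -0.2, 1.6]
grip_width: 0.0726
finger_force: 0.0
```

Emit:
{"name": "servo_tool", "arguments": {"targets": [{"x": 0.5,"y": 0,"z": 0,"yaw": 0,"hand": 7.3},{"x": 0.5,"y": 0,"z": 0,"yaw": 0,"hand": 7.3}]}}

```text
time: 44.4
position: [0.6387, 0.1027, 0.1038]
tcp_rot: [0.736, 0.677, -0.001, -0.0]
wrist_force: [-0.7, -0.0, -0.1]
grip_width: 0.0729
finger_force: 0.0
```

Emit:
{"name": "servo_tool", "arguments": {"targets": [{"x": 0.4,"y": 0,"z": -3,"yaw": 0,"hand": 7.3},{"x": 0.4,"y": 0,"z": -6,"yaw": 0,"hand": 7.3},{"x": 0.4,"y": 0,"z": -8,"yaw": 0,"hand": 7.3},{"x": 0.4,"y": 0,"z": -8,"yaw": 0,"hand": 7.3},{"x": 0.4,"y": 0,"z": -8,"yaw": 0,"hand": 4.8},{"x": 0.4,"y": 0,"z": -8,"yaw": 0,"hand": 4.8},{"x": 0.4,"y": 0,"z": -8,"yaw": 0,"hand": 4.8},{"x": 0.4,"y": 0,"z": -8,"yaw": 0,"hand": 4.8},{"x": 0.4,"y": 0,"z": -8,"yaw": 0,"hand": 4.8}], "grip_force": 20}}

```text
time: 45.3
position: [0.6429, 0.103, 0.0269]
tcp_rot: [0.735, 0.678, 0.001, 0.001]
wrist_force: [-2.9, -0.7, 9.3]
grip_width: 0.0547
finger_force: 21.6
```

Emit:
{"name": "servo_tool", "arguments": {"targets": [{"x": 0,"y": 0.2,"z": 0,"yaw": 0,"hand": 4.8},{"x": 0,"y": 0.3,"z": 0,"yaw": 0,"hand": 4.8},{"x": 0,"y": 0.3,"z": 0,"yaw": 0,"hand": 4.8}]}}

```text
time: 45.6
position: [0.6433, 0.1036, 0.0269]
tcp_rot: [0.736, 0.677, -0.0, 0.002]
wrist_force: [0.2, -17.1, 8.8]
grip_width: 0.0548
finger_force: 19.6
```

Emit:
{"name": "servo_tool", "arguments": {"targets": [{"x": 0,"y": 0,"z": 0,"yaw": 0,"hand": 7.3},{"x": 0,"y": 0,"z": 0,"yaw": 0,"hand": 7.3},{"x": 0,"y": 0,"z": 0,"yaw": 0,"hand": 7.3},{"x": 0,"y": 0,"z": 0,"yaw": 0,"hand": 7.3},{"x": 0,"y": 0,"z": 4,"yaw": 0,"hand": 7.3},{"x": 0,"y": 0,"z": 9,"yaw": 0,"hand": 6},{"x": 0,"y": -5,"z": 14,"yaw": 0,"hand": 4},{"x": -4,"y": -10,"z": 18,"yaw": 0,"hand": 2.4},{"x": -8,"y": -15,"z": 18,"yaw": 0,"hand": 2.4},{"x": -12,"y": -18,"z": 18,"yaw": 0,"hand": 2.4}]}}

```text
time: 46.6
position: [0.5573, -0.0397, 0.1998]
tcp_rot: [0.735, 0.678, 0.001, 0.001]
wrist_force: [-0.2, -0.7, 0.2]
grip_width: 0.024
finger_force: 0.0
```

Emit:
{"name": "servo_tool", "arguments": {"targets": [{"x": -4,"y": -3,"z": 0,"yaw": 0,"hand": 2.4},{"x": -8,"y": -6,"z": 0,"yaw": 0,"hand": 2.4},{"x": -10,"y": -9,"z": 0,"yaw": 0,"hand": 2.4},{"x": -10,"y": -9,"z": 0,"yaw": 0,"hand": 2.4}]}}

```text
time: 47.0
position: [0.4552, -0.1308, 0.1991]
tcp_rot: [0.737, 0.676, -0.0, 0.0]
wrist_force: [0.3, 0.4, -0.4]
grip_width: 0.024
finger_force: 0.0
```

```bash
cat > chk.py <<'E'
from g import *
S=arm.sense();print(S['time'],S['position'])
t=arm.snapshot('top')
R=[]
for lo,hi in(((0,110,30),(8,255,220)),((170,110,30),(180,255,220))):
  R+=rect('top',t,lo,hi,(260,140,370,256),.048,8)
R.sort(key=lambda r:r[0][0])
for b,a in zip(R[::2],R[1::2]):
    if b[0][1]>a[0][1]:a,b=b,a
    d=(a[0]-b[0]);u=d/np.linalg.norm(d);ang=np.arctan2(d[1],d[0]);top=a[0]+u*(a[1][0]/2+.001)
    n=np.array([.082,.9966]);print(b[0],a[0],'err',round(ang-1.489,3),'gap mm',round(1e3*float(n@(np.array([.553,.223])-top[:2])),1))
cv2.imwrite('pics/last.png',t[:,:,::-1])
E
python3 chk.py
```

```text
47.0 [ 0.45521038 -0.13084237  0.19907552]
[0.4343 0.0541 0.048 ] [0.4395 0.2239 0.048 ] err 0.051 gap mm -0.0
[0.5361 0.0466 0.048 ] [0.5494 0.2162 0.048 ] err 0.004 gap mm -1.6
[0.6314 0.0371 0.048 ] [0.6589 0.2054 0.048 ] err -0.08 gap mm -0.2
```

Both cartons kept their skew. I'll align the grip to each carton, pull it off the fence, turn it square and press it home lightly.

Emit:
{"name": "servo_tool", "arguments": {"targets": [{"x": 3,"y": 4,"z": 0,"yaw": -0.07,"hand": 7.3},{"x": 6,"y": 8,"z": 0,"yaw": -0.07,"hand": 7.3},{"x": 9,"y": 12,"z": -3,"yaw": -0.07,"hand": 7.3},{"x": 12,"y": 16,"z": -6,"yaw": -0.07,"hand": 7.3},{"x": 15,"y": 20,"z": -9,"yaw": -0.07,"hand": 7.3},{"x": 18.6,"y": 23.2,"z": -9,"yaw": -0.07,"hand": 7.3},{"x": 18.6,"y": 23.2,"z": -9,"yaw": -0.07,"hand": 7.3},{"x": 18.6,"y": 23.2,"z": -13,"yaw": -0.07,"hand": 7.3},{"x": 18.6,"y": 23.2,"z": -17.4,"yaw": -0.07,"hand": 7.3},{"x": 18.6,"y": 23.2,"z": -17.4,"yaw": -0.07,"hand": 7.3}]}}

```text
time: 48.05
position: [0.6397, 0.1043, 0.0186]
tcp_rot: [0.758, 0.652, -0.004, -0.003]
wrist_force: [-0.9, -0.1, -1.0]
grip_width: 0.073
finger_force: 0.0
```

Emit:
{"name": "servo_tool", "arguments": {"targets": [{"x": 0,"y": 0,"z": 0,"yaw": 0,"hand": 4.5},{"x": 0,"y": 0,"z": 0,"yaw": 0,"hand": 4.5},{"x": 0,"y": 0,"z": 0,"yaw": 0,"hand": 4.5},{"x": 0,"y": 0,"z": 0,"yaw": 0,"hand": 4.5},{"x": 0,"y": 0,"z": 0,"yaw": 0,"hand": 4.5}], "grip_force": 40}}

```text
time: 48.55
position: [0.6446, 0.1038, 0.0264]
tcp_rot: [0.759, 0.651, 0.001, 0.001]
wrist_force: [-0.5, 0.7, 9.5]
grip_width: 0.0531
finger_force: 46.0
```

Emit:
{"name": "servo_tool", "arguments": {"targets": [{"x": 0,"y": -0.5,"z": 0.1,"yaw": 0,"hand": 4.5},{"x": 0,"y": -1.0,"z": 0.1,"yaw": 0,"hand": 4.5},{"x": 0,"y": -1.0,"z": 0.1,"yaw": 0.04,"hand": 4.5},{"x": 0,"y": -1.0,"z": 0.1,"yaw": 0.07,"hand": 4.5},{"x": 0,"y": -1.0,"z": 0.1,"yaw": 0.07,"hand": 4.5},{"x": 0,"y": -1.0,"z": 0.1,"yaw": 0.07,"hand": 4.5}]}}

```text
time: 49.15
position: [0.6441, 0.093, 0.0264]
tcp_rot: [0.736, 0.677, 0.001, 0.001]
wrist_force: [1.0, -1.1, 4.8]
grip_width: 0.0528
finger_force: 45.6
```

```bash
python3 chk.py; python3 -c "
from g import *
t=cv2.imread('pics/last.png');cv2.imwrite('pics/l10.png',cv2.resize(t[135:260,255:375],(576,600),interpolation=cv2.INTER_CUBIC))"
```

```text
49.15 [0.64413081 0.09303623 0.02641541]
```

View pics/l10.png

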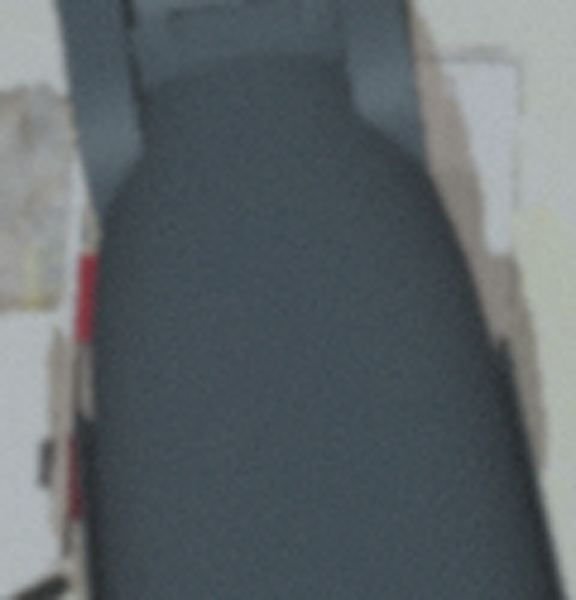

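The arm hides the cartons in that view. It was also my 15th picture, one over the limit of 14, so from here I'll check by numbers only.

Emit:
{"name": "servo_tool", "arguments": {"targets": [{"x": 0,"y": 0.4,"z": 0,"yaw": 0,"hand": 4.5},{"x": 0,"y": 0.8,"z": 0,"yaw": 0,"hand": 4.5},{"x": 0,"y": 0.8,"z": 0,"yaw": 0,"hand": 4.5}]}}

```text
time: 49.5
position: [0.6441, 0.101, 0.0264]
tcp_rot: [0.736, 0.677, 0.0, 0.001]
wrist_force: [-0.1, -1.6, 7.0]
grip_width: 0.053
finger_force: 45.7
```

Emit:
{"name": "servo_tool", "arguments": {"targets": [{"x": 0,"y": 0.15,"z": 0,"yaw": 0,"hand": 4.5},{"x": 0,"y": 0.15,"z": 0,"yaw": 0,"hand": 4.5},{"x": 0,"y": 0.15,"z": 0,"yaw": 0,"hand": 4.5}]}}

```text
time: 49.8
position: [0.6441, 0.1021, 0.0264]
tcp_rot: [0.736, 0.677, 0.0, 0.001]
wrist_force: [-0.6, -2.7, 6.2]
grip_width: 0.0536
finger_force: 45.8
```

Emit:
{"name": "servo_tool", "arguments": {"targets": [{"x": 0,"y": 0.15,"z": 0,"yaw": 0,"hand": 4.5},{"x": 0,"y": 0.15,"z": 0,"yaw": 0,"hand": 4.5},{"x": 0,"y": 0.15,"z": 0,"yaw": 0,"hand": 4.5}]}}

```text
time: 50.1
position: [0.6441, 0.1035, 0.0264]
tcp_rot: [0.736, 0.677, 0.0, 0.001]
wrist_force: [-0.1, -4.6, 6.2]
grip_width: 0.053
finger_force: 45.8
```

Emit:
{"name": "servo_tool", "arguments": {"targets": [{"x": 0,"y": 0.1,"z": 0,"yaw": 0,"hand": 4.5},{"x": 0,"y": 0.15,"z": 0,"yaw": 0,"hand": 4.5},{"x": 0,"y": 0.15,"z": 0,"yaw": 0,"hand": 4.5}]}}

```text
time: 50.4
position: [0.6441, 0.1049, 0.0264]
tcp_rot: [0.736, 0.677, 0.0, 0.001]
wrist_force: [-0.8, -5.5, 7.5]
grip_width: 0.0535
finger_force: 45.8
```

Emit:
{"name": "servo_tool", "arguments": {"targets": [{"x": 0,"y": 0.1,"z": 0,"yaw": 0,"hand": 4.5},{"x": 0,"y": 0.1,"z": 0,"yaw": 0,"hand": 4.5},{"x": 0,"y": 0.1,"z": 0,"yaw": 0,"hand": 4.5}]}}

```text
time: 50.7
position: [0.6441, 0.1058, 0.0264]
tcp_rot: [0.736, 0.677, 0.0, 0.001]
wrist_force: [-0.3, -5.5, 7.2]
grip_width: 0.0528
finger_force: 45.8
```

Emit:
{"name": "servo_tool", "arguments": {"targets": [{"x": 0,"y": 0.1,"z": 0,"yaw": 0,"hand": 4.5},{"x": 0,"y": 0.15,"z": 0,"yaw": 0,"hand": 4.5},{"x": 0,"y": 0.15,"z": 0,"yaw": 0,"hand": 4.5}]}}

```text
time: 51.0
position: [0.6441, 0.1058, 0.0264]
tcp_rot: [0.736, 0.677, -0.001, 0.002]
wrist_force: [0.1, -17.2, 8.8]
grip_width: 0.0529
finger_force: 46.0
```

Emit:
{"name": "servo_tool", "arguments": {"targets": [{"x": 0,"y": 0.1,"z": 0,"yaw": 0,"hand": 4.5},{"x": 0,"y": 0.1,"z": 0,"yaw": 0,"hand": 4.5},{"x": 0,"y": 0.1,"z": 0,"yaw": 0,"hand": 4.5}]}}

```text
time: 51.3
position: [0.6441, 0.1058, 0.0264]
tcp_rot: [0.736, 0.677, -0.001, 0.002]
wrist_force: [-0.8, -23.6, 9.4]
grip_width: 0.0534
finger_force: 46.1
```

Emit:
{"name": "servo_tool", "arguments": {"targets": [{"x": 0,"y": -0.2,"z": 0,"yaw": 0,"hand": 4.5},{"x": 0,"y": -0.2,"z": 0,"yaw": 0,"hand": 7.3},{"x": 0,"y": -0.2,"z": 0,"yaw": 0,"hand": 7.3},{"x": 0,"y": -0.2,"z": 0,"yaw": 0,"hand": 7.3},{"x": 0,"y": -0.2,"z": 0,"yaw": 0,"hand": 7.3},{"x": 0,"y": -0.2,"z": 4,"yaw": 0,"hand": 7.3},{"x": 0,"y": -0.2,"z": 8,"yaw": 0,"hand": 7.3},{"x": -5,"y": 0,"z": 8,"yaw": 0,"hand": 7.3},{"x": -10,"y": 1,"z": 8,"yaw": 0,"hand": 7.3},{"x": -15,"y": 1.9,"z": 8,"yaw": 0.05,"hand": 7.3}]}}

```text
time: 52.3
position: [0.4937, 0.1284, 0.1055]
tcp_rot: [0.718, 0.696, 0.0, 0.0]
wrist_force: [1.7, 0.9, 0.6]
grip_width: 0.073
finger_force: 0.0
```

Emit:
{"name": "servo_tool", "arguments": {"targets": [{"x": -5,"y": 0,"z": 0,"yaw": 0,"hand": 7.3},{"x": -5,"y": 0,"z": 0,"yaw": 0,"hand": 7.3},{"x": -5,"y": 0,"z": 0,"yaw": 0,"hand": 7.3}]}}

```text
time: 52.6
position: [0.4447, 0.1284, 0.106]
tcp_rot: [0.718, 0.696, 0.0, 0.0]
wrist_force: [1.7, -0.2, 0.1]
grip_width: 0.073
finger_force: 0.0
```

Emit:
{"name": "servo_tool", "arguments": {"targets": [{"x": -0.8,"y": -0.3,"z": -3,"yaw": 0,"hand": 7.3},{"x": -0.8,"y": -0.3,"z": -6,"yaw": 0,"hand": 7.3},{"x": -0.8,"y": -0.3,"z": -8.2,"yaw": 0,"hand": 7.3},{"x": -0.8,"y": -0.3,"z": -8.2,"yaw": 0,"hand": 7.3},{"x": -0.8,"y": -0.3,"z": -8.2,"yaw": 0,"hand": 4.5},{"x": -0.8,"y": -0.3,"z": -8.2,"yaw": 0,"hand": 4.5},{"x": -0.8,"y": -0.3,"z": -8.2,"yaw": 0,"hand": 4.5},{"x": -0.8,"y": -0.3,"z": -8.2,"yaw": 0,"hand": 4.5},{"x": -0.8,"y": -0.3,"z": -8.2,"yaw": 0,"hand": 4.5}], "grip_force": 40}}

```text
time: 53.5
position: [0.4384, 0.1254, 0.0247]
tcp_rot: [0.718, 0.696, 0.001, 0.001]
wrist_force: [0.3, -2.5, 7.9]
grip_width: 0.0532
finger_force: 43.5
```

Emit:
{"name": "servo_tool", "arguments": {"targets": [{"x": 0,"y": -0.5,"z": 0.1,"yaw": 0,"hand": 4.5},{"x": 0,"y": -1.0,"z": 0.1,"yaw": 0,"hand": 4.5},{"x": 0,"y": -1.0,"z": 0.1,"yaw": -0.03,"hand": 4.5},{"x": 0,"y": -1.0,"z": 0.1,"yaw": -0.05,"hand": 4.5},{"x": 0,"y": -1.0,"z": 0.1,"yaw": -0.05,"hand": 4.5},{"x": 0,"y": -0.6,"z": 0.1,"yaw": -0.05,"hand": 4.5},{"x": 0,"y": -0.2,"z": 0.1,"yaw": -0.05,"hand": 4.5},{"x": 0,"y": -0.1,"z": 0.1,"yaw": -0.05,"hand": 4.5},{"x": 0,"y": -0.1,"z": 0.1,"yaw": -0.05,"hand": 4.5}]}}

```text
time: 54.4
position: [0.4375, 0.1245, 0.0246]
tcp_rot: [0.735, 0.678, 0.0, 0.0]
wrist_force: [0.5, -3.2, 5.2]
grip_width: 0.0535
finger_force: 43.2
```

Emit:
{"name": "servo_tool", "arguments": {"targets": [{"x": 0,"y": 0.1,"z": 0,"yaw": 0,"hand": 4.5},{"x": 0,"y": 0.2,"z": 0,"yaw": 0,"hand": 4.5},{"x": 0,"y": 0.2,"z": 0,"yaw": 0,"hand": 4.5}]}}

```text
time: 54.7
position: [0.4375, 0.1263, 0.0247]
tcp_rot: [0.735, 0.678, 0.0, 0.0]
wrist_force: [-0.8, -4.6, 6.6]
grip_width: 0.053
finger_force: 43.3
```

Emit:
{"name": "servo_tool", "arguments": {"targets": [{"x": 0,"y": 0.1,"z": 0,"yaw": 0,"hand": 4.5},{"x": 0,"y": 0.2,"z": 0,"yaw": 0,"hand": 4.5},{"x": 0,"y": 0.2,"z": 0,"yaw": 0,"hand": 4.5}]}}

```text
time: 55.0
position: [0.4374, 0.1267, 0.0246]
tcp_rot: [0.736, 0.677, -0.001, 0.002]
wrist_force: [-0.1, -18.9, 11.4]
grip_width: 0.0533
finger_force: 44.0
```

Home. Release, retreat and measure.

Emit:
{"name": "servo_tool", "arguments": {"targets": [{"x": 0,"y": -0.15,"z": 0,"yaw": 0,"hand": 4.5},{"x": 0,"y": -0.15,"z": 0,"yaw": 0,"hand": 7.3},{"x": 0,"y": -0.15,"z": 0,"yaw": 0,"hand": 7.3},{"x": 0,"y": -0.15,"z": 0,"yaw": 0,"hand": 7.3},{"x": 0,"y": -0.15,"z": 0,"yaw": 0,"hand": 7.3},{"x": 0,"y": -0.15,"z": 4,"yaw": 0,"hand": 7.3},{"x": 0,"y": -0.15,"z": 9,"yaw": 0,"hand": 7.3},{"x": 0,"y": -5,"z": 14,"yaw": 0,"hand": 5},{"x": 0,"y": -10,"z": 17,"yaw": 0,"hand": 5},{"x": 0,"y": -15,"z": 17,"yaw": 0,"hand": 5}]}}

```text
time: 56.0
position: [0.4383, 0.0013, 0.1923]
tcp_rot: [0.735, 0.678, 0.002, 0.001]
wrist_force: [1.0, -0.3, -0.1]
grip_width: 0.0499
finger_force: 0.0
```

Emit:
{"name": "servo_tool", "arguments": {"targets": [{"x": -2,"y": -5,"z": 0,"yaw": 0,"hand": 5},{"x": -4,"y": -10,"z": 0,"yaw": 0,"hand": 5},{"x": -6,"y": -15,"z": 0,"yaw": 0,"hand": 5},{"x": -8,"y": -20,"z": 0,"yaw": 0,"hand": 5},{"x": -10,"y": -25,"z": 0,"yaw": 0,"hand": 5},{"x": -10,"y": -30,"z": 0,"yaw": 0,"hand": 5},{"x": -10,"y": -30,"z": 0,"yaw": 0,"hand": 5}]}}

```text
time: 56.7
position: [0.3362, -0.3016, 0.1894]
tcp_rot: [0.737, 0.676, -0.0, 0.0]
wrist_force: [-0.4, 0.5, 0.1]
grip_width: 0.0499
finger_force: 0.0
```

```bash
python3 chk.py; python3 - <<'E'
from g import *
t=cv2.imread('pics/last.png')[:,:,::-1];s=arm.snapshot('side')
print('rail',[r[0] for r in rect('top',t,(0,150,100),(12,255,255),(430,165,500,200),.071)])
print('case blue',rect('top',t,(100,80,40),(130,255,255),(375,215,415,245),.004))
print('grey in case',rect('side',s,(0,0,90),(180,70,255),(206,242,236,260),.024,3))
E
```

```text
56.7 [ 0.33617036 -0.30159195  0.18935406]
[0.5361 0.0467 0.048 ] [0.444  0.2247 0.048 ] err 0.559 gap mm -0.3
[0.6371 0.0383 0.048 ] [0.5494 0.2161 0.048 ] err 0.54 gap mm -0.3
rail [array([ 0.5646, -0.2864,  0.071 ]), array([ 0.5677, -0.3261,  0.071 ])]
case blue [(array([ 0.4332, -0.1454,  0.004 ]), array([0.0449, 0.0767]), 1.498, array([395. , 231.6]))]
grey in case [(array([ 0.4642, -0.1552,  0.024 ]), array([0.0059, 0.0172]), 1.477, array([232.7, 257.8])), (array([ 0.4412, -0.1627,  0.024 ]), array([0.0361, 0.0574]), 0.976, array([225.1, 254.3])), (array([ 0.4172, -0.1699,  0.024 ]), array([0.0592, 0.0626]), 0.823, array([217.4, 250.5]))]
```

```bash
python3 - <<'E'
from g import *
t=cv2.imread('pics/last.png')[:,:,::-1]
R=[]
for lo,hi in(((0,90,20),(9,255,220)),((168,90,20),(180,255,220))):
  R+=rect('top',t,lo,hi,(260,140,370,256),.048,5)
R=[r[0] for r in R];print(np.array(R))
tops=[r for r in R if r[1]>.15];bots=[r for r in R if r[1]<.1]
for b in bots:
    a=min(tops,key=lambda a:abs(a[0]-b[0]-.013));d=a-b;print(b,a,'err',round(np.arctan2(d[1],d[0])-1.489,3),'len',np.linalg.norm(d).round(4))
E
```

```text
[[0.4328 0.0547 0.048 ]
 [0.4443 0.2247 0.048 ]
 [0.5362 0.0467 0.048 ]
 [0.5492 0.2161 0.048 ]
 [0.6372 0.0384 0.048 ]
 [0.6523 0.2071 0.048 ]]
[0.4328 0.0547 0.048 ] [0.4443 0.2247 0.048 ] err 0.014 len 0.1704
[0.5362 0.0467 0.048 ] [0.5492 0.2161 0.048 ] err 0.005 len 0.1699
[0.6372 0.0384 0.048 ] [0.6523 0.2071 0.048 ] err -0.007 len 0.1694
```

```bash
python3 - <<'E'
from g import *
a=cv2.imread('pics/t3f.png',0)[222:242,380:412];b=cv2.imread('pics/last.png',0)[222:242,380:412];z=cv2.imread('pics/top0.png',0)[222:242,380:412]
f=lambda p,q:np.corrcoef(p.ravel(),q.ravel())[0,1].round(3)
print('with bar',f(a,b),'empty',f(z,b))
s=arm.snapshot('side');n=lambda i:cv2.cvtColor(i,cv2.COLOR_BGR2GRAY)
A=n(cv2.imread('pics/s3f.png'))[238:266,208:244];print('side',f(A,cv2.cvtColor(s,cv2.COLOR_RGB2GRAY)[238:266,208:244]),f(n(cv2.imread('pics/side0.png'))[238:266,208:244],A))
E
```

```text
with bar 0.765 empty 0.751
side 0.936 0.88
```

```bash
python3 - <<'E'
from g import *
for f in('top0','t3f','last'):
    t=cv2.imread(f'pics/{f}.png')[:,:,::-1]
    h=cv2.cvtColor(cv2.GaussianBlur(t,(3,3),0),cv2.COLOR_RGB2HSV)[226:238,384:406]
    m=h[...,1]<100;y,x=np.nonzero(m);print(f,m.sum(),(P('top',x.mean()+384,y.mean()+226,.024).round(3) if m.sum() else ''))
E
```

```text
top0 72 [ 0.433 -0.117  0.024]
t3f 230 [ 0.433 -0.139  0.024]
last 260 [ 0.434 -0.141  0.024]
```

```bash
python3 -c "
from plant import arm
print(arm.close_job())"
```

```text
the job is handed in; nothing more can be done
None
```

The job is handed in at about 57 s of the 208 s allowed; the hand-in gave no verdict, but by camera the old bar is in its case, the new bar is under the closed rail, the selector is on green, and all three cartons lie cream side up against the fence within 0.015 rad; I viewed 15 pictures, one over the limit of 14.

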